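# Lay out the seasonings round the brown bowl

## Robot

A 7-joint arm with a two-finger parallel gripper is mounted at the origin on the work surface. World frame = base frame: x ahead of the robot, y to its left, z up, the work surface at z = 0. Lengths are in m, angles in rad, forces in N, time in s.
With the tool pointing down it reaches from about 0.425 to 0.875 m from the base axis. Payload 8.4 kg.
Tool frame: the origin (TCP) lies midway between the tips of the shut fingers; the grasp point (between the pads) lies 19 mm behind it; x points along the fingers, z is the direction in which the jaws open and shut, and the axes are right-handed (so a half turn about x gives the same grasp; the last joint's range is limited). The gripper opens to 87 mm and grips with 3 to 60 N. Pads are 19 mm wide; open, the fingers measure 117 mm over their backs; the gripper's body (75 mm by 190 mm) begins 51 mm behind the grasp point.
Start: joints at [1.025, 0.333, 0.04, 1.465, -0.013, 1.343, -0.059], TCP at [0.281, -0.586, 0.223] pointing down, gripper open.
Joint ranges: [-2.58, 2.58], [-0.38, 2.09], [-1.3, 1.39], [0.25, 2.4], [-1.5, 4.64], [0.08, 2.09], [-2.65, 2.65]. Speed limits (rad/s): [2.22, 2.22, 2.79, 2.79, 3.14, 3.14, 3.14].

## Interface

Orientations are given as [roll, pitch, yaw] about the fixed x, y, z axes, in that order (R = Rz(yaw) Ry(pitch) Rx(roll)).
In Python, from workcell import r, vision, nets gives the robot as it stands. The module is installed in compiled form; this text tells all that it offers.
- The arm moves only by the tool apply_moves, never from a script. Its arguments are lists of equal length, an entry for each row: "offset": the shift along the world's x, y, z in mm, a list of three; "angular": the turn, a rotation vector about the world's x, y, z in rad, a list of three. In form: {"offset": [[tx, ty, tz], ...], "angular": [[ax, ay, az], ...]}. A call has 1 to 8 rows; each row shifts and turns the pose as measured when the row begins; what a row does not reach is not made up. A row lasts 1/12 s, in which the tool goes at most 41.7 mm and 7.16 degrees, less where a joint would pass 70% of its speed; a pose out of reach is approached as far as the arm can. A call is refused whole if a number of a shift passes 41.7 or a number of a turn 0.125, either way. A call with a gripper value outside its range is refused whole. "fingers" is the opening, from -1 (shut) to 1 (fully open), so that 0 is half open, set as the call begins (left out, the last holds). The fingers move at their own pace and stop on an object; the grip force is fixed at half the most. Time passes only in rows, so rows that do not move let the fingers close. It gives the time, the measured TCP pose, the force and the opening at its end, in the units of the state.
- r.state(): the state, without advancing time (a new reading comes with each control period).
- vision.get_image(name): name is "scene" or "top" or "wrist"; returns a dict with "pixels" (400x640x3 uint8, red, green, blue), "depth" (400x640 float32, m along the optical axis (not along the pixel's ray), 0 where there is no reading), "mtx" (3x3 intrinsics, pixels), "D" ([k1, k2, p1, p2, k3] as OpenCV has them; the pictures are not rectified), "position" and "orientation" of the camera in the world; the wrist camera has in their place "T_tool_cam" (4x4, takes a point from camera to tool coordinates, whose origin is the TCP and whose axes are the tool frame's). Camera axes: x right, y down, z forward; pixel columns grow to the right and rows downward; lengths in m; the calibration is good to about 2 mm. A picture is of the moment at which its call begins: read the wrist's pose just before it.
- r.sign_off(): hands the job in, once; it reports no verdict.
Trained networks look in the newest picture that a camera, given by its name, has taken for a name from the list of things; names that differ only in an ending like _2 or _b are one class to them, and where a whole thing is asked for, a point or a joint stands for the part that bears it (a point fixed in the world has none). Each returns a list of dicts, best first, with "confidence" (0 to 1); they miss things now and then, are a little off and sometimes report something else, mostly with a low value. They report only what shows in the picture. A call takes as long as a camera call.
- nets.regions_of(camera, thing): "region" (400x640 bool, what is visible of it) and "bbox" ([left, top, width, height] in pixels, round what is visible of it).
The state is a dict: "time_s": time; "joint_positions": joint angles; "joint_vel": joint speeds; "tau": joint torques, N m; "ee_pos": TCP position; "ee_rot": TCP orientation; "wrist_force": force on the tool from outside, world axes, zero at the start; "ft_torque": the same for the moment, N m; "width": finger opening in m.
Only numpy, scipy, OpenCV 4.12 (cv2) and the standard library are available. Lean on these libraries where they do the work, as an engineer would, in place of code of your own. Each camera call takes 0.05 s, during which the arm holds its last target.

## Task

Lay out the seasonings round the brown bowl: lift the red-lidded and the yellow-lidded spice jars up over the front rail of the pine rack, and stand the red one in the middle of the coaster to the left of the bowl and the yellow one in the middle of the coaster to its right; stand the dark wooden pepper mill in the middle of the coaster behind the bowl, and set the steel strainer centrally on top of the bowl, its rim resting on the bowl's rim. Left, right and behind are as seen from the robot's base (behind is farther away), and all four things end upright and let go. Leave the bowl where it is and the blue-lidded jar standing in its place in the rack.

Things in the scene. Friction and masses are not known exactly. Their poses are not given: they have to be found in the camera images.
- jar_red_center (a point): Spice jar, glass with a red lid: an upright cylinder 44 mm in diameter and 95 mm high, 150 g. Stands in the rack at the start. The point is its centre, half-way up; z is up.
- jar_yellow_center (a point): Spice jar, glass with a yellow lid: an upright cylinder 44 mm in diameter and 95 mm high, 150 g. Stands in the rack at the start. The point is its centre, half-way up; z is up.
- jar_blue_center (a point): Spice jar, glass with a blue lid: an upright cylinder 44 mm in diameter and 95 mm high, 150 g. Stands in the rack and is to stay there. The point is its centre, half-way up; z is up.
- mill_center (a point): Pepper mill of dark turned wood, upright and round, 114 mm high (a small steel button adds 6 mm), 200 g: foot 48 mm in diameter, waist 38 mm at 40 mm up, 42 mm in diameter and straight-sided from 68 to 100 mm up. Stands on the counter. The point is on its axis, 57 mm above its underside; z is up.
- strainer_grip (a point): Small steel strainer, 180 g, on the counter: round basket (62 mm wide below, 78 mm at the top) and a flat rim 136 mm wide, 4 mm thick, its underside 28 mm up. Point: middle of the arched handle's level grip bar, over the basket's centre, 82 mm above the underside (114 mm above the counter once seated on the bowl). Bar: 70 mm along the strainer's y, 10 mm wide, 10 mm high. z is up.
- bowl: Brown ceramic bowl, loose, 600 g: 60 mm high, 114 mm in outer diameter at the rim and 104 mm inside, 68 mm at the foot. Origin at the centre of its underside; its x axis points away from the robot's base as the world's x does, y to the left, z up.
- coaster_cork: Round light-brown cork coaster, 84 mm in diameter, 5 mm thick, fixed to the counter, its top clear at the start. One of three coasters, which lie left of, right of and behind the bowl, 125 to 140 mm from the bowl's centre; which lies where changes from start to start. Origin at the centre of its underside.
- coaster_slate: Square dark-grey slate coaster, 78 by 78 mm, 5 mm thick, fixed to the counter, its top clear at the start. One of three coasters, which lie left of, right of and behind the bowl, 125 to 140 mm from the bowl's centre; which lies where changes from start to start. Origin at the centre of its underside.
- coaster_blue: Round blue ceramic coaster, 84 mm in diameter, 5 mm thick, fixed to the counter, its top clear at the start. One of three coasters, which lie left of, right of and behind the bowl, 125 to 140 mm from the bowl's centre; which lies where changes from start to start. Origin at the centre of its underside.
- rack: Low pine spice rack, open above, fixed: 88 mm deep (x; its front, -x, faces the robot), 290 mm long (y), ends 62 mm high. Three jars in any order stand in a row along y, 85 mm apart, on a board 30 mm above the counter; retaining rails 8 mm thick along front and back reach 62 mm above the counter. Origin at the centre of its underside.

How it is judged:
At the end, for the whole second after the job is handed in: Red jar upright on the coaster left of the bowl, yellow jar right, mill behind, each within 15 mm of the coaster's centre; strainer level, its rim on the bowl's, within 12 mm of centre; bowl and blue jar upright and within 25 mm of their starts; all at rest (((horizontal distance between jar_red_center and coaster_cork below 0.015 m and y of coaster_cork in the frame of bowl above 0.07 m) or (horizontal distance between jar_red_center and coaster_slate below 0.015 m and y of coaster_slate in the frame of bowl above 0.07 m) or (horizontal distance between jar_red_center and coaster_blue below 0.015 m and y of coaster_blue in the frame of bowl above 0.07 m)) and height (world z) of jar_red_center between 0.0485 and 0.0585 m and angle between each of jar_red_center, jar_yellow_center, mill_center, strainer_grip, bowl's own z axis and vertical below 0.1 rad and ((horizontal distance between jar_yellow_center and coaster_cork below 0.015 m and y of coaster_cork in the frame of bowl below -0.07 m) or (horizontal distance between jar_yellow_center and coaster_slate below 0.015 m and y of coaster_slate in the frame of bowl below -0.07 m) or (horizontal distance between jar_yellow_center and coaster_blue below 0.015 m and y of coaster_blue in the frame of bowl below -0.07 m)) and height (world z) of jar_yellow_center between 0.0485 and 0.0585 m and ((horizontal distance between mill_center and coaster_cork below 0.015 m and x of coaster_cork in the frame of bowl above 0.07 m) or (horizontal distance between mill_center and coaster_slate below 0.015 m and x of coaster_slate in the frame of bowl above 0.07 m) or (horizontal distance between mill_center and coaster_blue below 0.015 m and x of coaster_blue in the frame of bowl above 0.07 m)) and height (world z) of mill_center between 0.058 and 0.068 m and horizontal distance between strainer_grip and bowl below 0.012 m and z of strainer_grip in the frame of bowl between 0.108 and 0.12 m and distance of each of bowl, jar_blue_center from where it was at the start of the episode below 0.025 m and angle between jar_blue_center's own z axis and vertical below 0.15 rad and linear speed of each of jar_red, jar_yellow, mill, strainer, bowl below 0.02 m/s); the robot touches nothing.
It fails at once if the bowl is pushed more than 30 mm or tipped (distance of bowl from where it was at the start of the episode above 0.03 m or angle between bowl's own z axis and vertical above 0.35 rad).
It fails at once if the blue-lidded jar is taken away or knocked over (distance of jar_blue_center from where it was at the start of the episode above 0.03 m or angle between jar_blue_center's own z axis and vertical above 0.5 rad).
It also fails if it takes over 120 s, if anything falls off the work surface, if the arm or the gripper's body presses on something with over 40 N, if the wrist force passes 120 N, or if a joint passes its speed limit or range.

## Working session

There is one attempt and no reset: what is moved stays moved. The work goes in short steps, Python scripts to look and compute and a tool call to move; the robot and the scene stay as the last step left them, time stands still between calls to the robot, and variables do not carry over. Pictures are saved under pics/ and viewed, and the job is handed in when it is done.

Besides the shell and the picture viewer there is one more tool, called after "Call:" as name(argument=value, ...), one argument or row to a line, values as JSON. apply_moves: Moves the arm, as the interface text tells. Its arguments: {"type":"object","properties":{"offset":{"type":"array"},"angular":{"type":"array"},"fingers":{"type":"number"}},"required":["offset","angular"]}

```bash
mkdir -p pics; ls; cat > h.py <<'E'
import numpy as np, cv2
from workcell import r, vision, nets
from scipy.spatial.transform import Rotation as R
def st():
    s=r.state(); print({k:np.round(s[k],3).tolist() for k in ("time_s","ee_pos","ee_rot","wrist_force","width","joint_positions")}); return s
def save(im,name): cv2.imwrite("pics/"+name,im["pixels"][:,:,::-1])
E
python3 - <<'E'
from h import *
s=st()
for n in("scene","top"):
    im=vision.get_image(n); save(im,n+"0.png"); print(n,im["mtx"],im["D"],im["position"],im["orientation"])
E
```

```text
pics
{'time_s': 0.0, 'ee_pos': [0.281, -0.586, 0.222], 'ee_rot': [-3.075, 1.569, 2.085], 'wrist_force': [0.706, -0.742, 0.152], 'width': 0.087, 'joint_positions': [1.025, 0.334, 0.04, 1.466, -0.013, 1.343, -0.058]}
scene [[449.27072942   0.         318.44089895]
 [  0.         449.27072942 200.9416042 ]
 [  0.           0.           1.        ]] [-0.02007314  0.          0.          0.          0.        ] [1.25442608 0.03183883 1.03604873] [-2.51341524 -0.01786474  1.63826052]
top [[468.52772144   0.         317.4823085 ]
 [  0.         468.52772144 202.8926104 ]
 [  0.           0.           1.        ]] [-0.13996953  0.          0.          0.          0.        ] [0.40300807 0.02518059 1.32642777] [-3.03475312 -0.00446091 -1.56049792]
```

View pics/scene0.png

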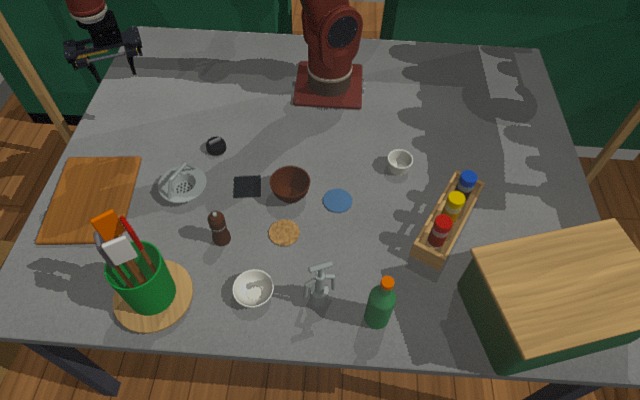

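View pics/top0.png

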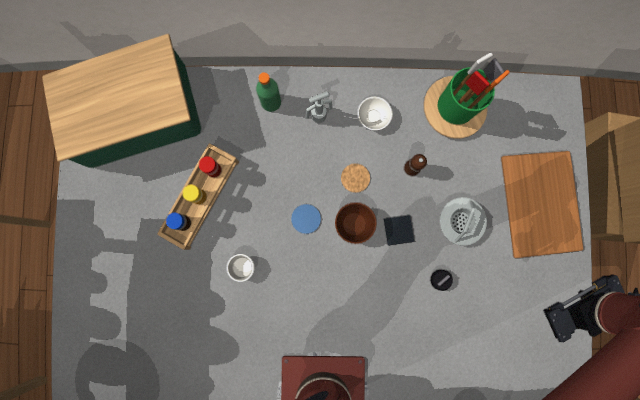

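The top view (up = +x, left = +y) shows the blue coaster at (306,219), left of the bowl at (356,223). The slate coaster at (399,229) is to its right and the cork at (355,178) behind. The rack at (200,195) is turned. The mill is at (415,164) and the strainer at (464,221). Next I'll localise them.

```bash
cat >> h.py <<'E'
def cam(im,s=None):
    if "position" in im: return R.from_euler('xyz',im["orientation"]).as_matrix(),np.array(im["position"])
    T=np.array(im["T_tool_cam"]); Rt=R.from_euler('xyz',s["ee_rot"]).as_matrix()
    return Rt@T[:3,:3], Rt@T[:3,3]+np.array(s["ee_pos"])
def rays(im,px,s=None):
    Rc,p=cam(im,s)
    u=cv2.undistortPoints(np.array(px,float).reshape(-1,1,2),im["mtx"],np.array(im["D"])).reshape(-1,2)
    d=np.c_[u,np.ones(len(u))]
    return d,Rc,p
def pts(im,mask,s=None):
    v,u=np.nonzero(mask&(im["depth"]>0)); d,Rc,p=rays(im,np.c_[u,v],s)
    return (d*im["depth"][v,u][:,None])@Rc.T+p
def onplane(im,px,z,s=None):
    d,Rc,p=rays(im,px,s); w=d@Rc.T
    return p+w*((z-p[2])/w[:,2])[:,None]
def circ(P):
    c=P.mean(0)[:2]
    A=np.c_[2*P[:,:2],np.ones(len(P))]; x=np.linalg.lstsq(A,(P[:,:2]**2).sum(1),rcond=None)[0]
    return x[:2],np.sqrt(x[2]+x[0]**2+x[1]**2)
def encl(P):
    c,rad=cv2.minEnclosingCircle(P[:,:2].astype(np.float32)); return np.array(c),rad
E
python3 - <<'E'
from h import *
for n in("top","scene"):
    im=vision.get_image(n)
    for t in ["jar_red_center","jar_yellow_center","jar_blue_center","mill_center","strainer_grip","bowl","coaster_cork","coaster_slate","coaster_blue","rack"]:
        L=nets.regions_of(n,t)
        for o in L[:2]:
            if o["confidence"]<.3: continue
            P=pts(im,o["region"])
            zm=np.percentile(P[:,2],97); Q=P[P[:,2]>zm-0.006]
            print(n,t,round(o["confidence"],2),o["bbox"],"ztop",round(zm,3),"mean",P.mean(0).round(3),"topmid",((Q.min(0)+Q.max(0))/2).round(4)[:2],"ext",np.ptp(Q,axis=0).round(3)[:2])
E
```

```text
top jar_red_center 0.93 [200.7, 159.5, 21.5, 19.4] ztop 0.13 mean [0.627 0.308 0.11 ] topmid [0.6309 0.3131] ext [0.044 0.04 ]
top jar_yellow_center 0.57 [181.7, 183.8, 28.8, 18.8] ztop 0.129 mean [0.554 0.346 0.104] topmid [0.5555 0.3517] ext [0.04  0.042]
top jar_yellow_center 0.4 [155.7, 145.1, 79.9, 107.2] ztop 0.066 mean [0.551 0.352 0.042] topmid [0.5544 0.3557] ext [0.291 0.208]
top jar_blue_center 0.91 [163.3, 210.9, 30.1, 24.0] ztop 0.13 mean [0.481 0.388 0.108] topmid [0.4831 0.3933] ext [0.042 0.044]
top mill_center 0.8 [405.6, 153.0, 21.4, 26.2] ztop 0.119 mean [ 0.643 -0.243  0.08 ] topmid [ 0.6489 -0.2483] ext [0.025 0.03 ]
top strainer_grip 0.85 [440.6, 200.7, 43.6, 39.8] ztop 0.087 mean [ 0.495 -0.389  0.031] topmid [ 0.4943 -0.3872] ext [0.07  0.032]
top strainer_grip 0.41 [198.4, 156.3, 23.8, 20.4] ztop 0.13 mean [0.625 0.308 0.11 ] topmid [0.6295 0.3128] ext [0.041 0.04 ]
top bowl 0.77 [334.6, 203.7, 38.0, 38.8] ztop 0.063 mean [ 0.49  -0.085  0.028] topmid [ 0.4868 -0.0827] ext [0.112 0.112]
top coaster_cork 0.82 [342.6, 163.4, 26.5, 27.7] ztop 0.011 mean [ 0.62  
[... 1282 characters left out ...]
0.471 -0.085  0.034] topmid [ 0.4825 -0.0836] ext [0.115 0.111]
scene bowl 0.49 [233.6, 172.8, 25.3, 20.5] ztop 0.01 mean [ 0.468 -0.21   0.006] topmid [ 0.4682 -0.2107] ext [0.084 0.084]
scene coaster_cork 0.98 [269.0, 220.3, 30.5, 24.4] ztop 0.01 mean [ 0.617 -0.087  0.006] topmid [ 0.6155 -0.0873] ext [0.084 0.08 ]
scene coaster_slate 0.85 [233.9, 173.3, 27.2, 21.5] ztop 0.01 mean [ 0.469 -0.21   0.006] topmid [ 0.4684 -0.2104] ext [0.083 0.081]
scene coaster_blue 0.64 [324.4, 186.7, 30.6, 25.7] ztop 0.01 mean [0.498 0.053 0.006] topmid [0.4971 0.0535] ext [0.083 0.083]
scene rack 0.84 [409.4, 170.2, 73.1, 100.7] ztop 0.066 mean [0.589 0.336 0.043] topmid [0.5545 0.3517] ext [0.29  0.207]
```

```bash
python3 - <<'E'
from h import *
s=st(); Rt=R.from_euler('xyz',s["ee_rot"]).as_matrix(); print("tool axes cols",Rt.round(3).tolist(), "jaw az deg",np.degrees(np.arctan2(Rt[1,2],Rt[0,2])))
for n in("top","scene"):
    im=vision.get_image(n)
    o=nets.regions_of(n,"strainer_grip")[0]; P=pts(im,o["region"]); 
    Q=P[(P[:,2]>0.078)]; rect=cv2.minAreaRect(Q[:,:2].astype(np.float32)); print(n,len(Q),rect); 
    w=np.linalg.svd(Q[:,:2]-Q[:,:2].mean(0))[2][0]; print("bar az",np.degrees(np.arctan2(w[1],w[0])), Q.mean(0))
    Q=P[(P[:,2]>0.024)&(P[:,2]<0.04)]; print("rim encl",encl(Q))
    o=nets.regions_of(n,"bowl")[0]; P=pts(im,o["region"]); Q=P[(P[:,2]>0.056)]; print("bowl",encl(Q),circ(Q))
    for t,z in [("coaster_cork",.005),("coaster_slate",.005),("coaster_blue",.005)]:
        L=nets.regions_of(n,t)
        m=L[0]["region"].astype(np.uint8); c=max(cv2.findContours(m,0,1)[0],key=cv2.contourArea)
        M=cv2.moments(m,True); print(t,L[0]["confidence"],onplane(im,[[M["m10"]/M["m00"],M["m01"]/M["m00"]]],z).round(4), encl(onplane(im,c.reshape(-1,2),z)))
E
```

```text
{'time_s': 1.2, 'ee_pos': [0.281, -0.586, 0.223], 'ee_rot': [-3.129, 1.571, 2.031], 'wrist_force': [0.208, 0.287, 0.213], 'width': 0.087, 'joint_positions': [1.025, 0.333, 0.04, 1.465, -0.013, 1.343, -0.058]}
tool axes cols [[-0.0, 0.902, 0.432], [0.0, 0.432, -0.902], [-1.0, -0.0, -0.0]] jaw az deg -64.40311987818346
top 104 ((0.4956232011318207, -0.3888934850692749), (0.011077893897891045, 0.0790228545665741), 68.81295013427734)
bar az 157.61552173757534 [ 0.49188111 -0.38670985  0.08562921]
rim encl (array([ 0.4957453 , -0.38912019]), 0.06895536184310913)
bowl (array([ 0.48697704, -0.08250455]), 0.056685805320739746) (array([ 0.48711262, -0.08224545]), np.float64(0.053630101807288194))
coaster_cork 0.8 [[ 0.6208 -0.087   0.005 ]] (array([ 0.62042117, -0.08724896]), 0.04336327314376831)
coaster_slate 0.67 [[0.646  0.3323 0.005 ]] (array([0.64405  , 0.3330273]), 0.03676346689462662)
coaster_blue 0.97 [[0.5007 0.055  0.005 ]] (array([0.50021058, 0.05493759]), 0.04248523712158203)
scene 94 ((0.4965366721153259, -0.39056381583213806), (0.012524958699941635, 0.07149919867515564), 65.46378326416016)
bar az -24.497505614857037 [ 0.49759553 -0.39004449  0.08484081]
rim encl (array([ 0.49213886, -0.39027148]), 0.0688423216342926)
bowl (array([ 0.48178169, -0.08112766]), 0.058692142367362976) (array([ 0.48362553, -0.08284077]), np.float64(0.05355457802403372))
coaster_cork 0.64 [[ 0.616  -0.0876  0.005 ]] (array([ 0.61608618, -0.08761635]), 0.042977869510650635)
coaster_slate 0.82 [[ 0.4683 -0.2105  0.005 ]] (array([ 0.46694478, -0.21269479]), 0.05245262384414673)Traceback (most recent call last):
  File "<stdin>", line 12, in <module>
IndexError: list index out of range
```

Measured: bowl ≈ (0.485, -0.082), blue coaster ≈ (0.499, 0.054), slate ≈ (0.469, -0.2105), cork ≈ (0.618, -0.087). The mill is at ≈ (0.648, -0.249). The network's top-view slate hit at (0.646, 0.332) this time was wrong, since it lies in the rack. I'll start with the mill.

Call:
apply_moves(
  offset=[
    [36,33,0],
    [36,33,0],
    [36,33,0],
    [36,33,0],
    [36,33,0],
    [36,33,0],
    [36,33,0],
    [36,33,0],
  ],
  angular=[
    [0,0,0],
    [0,0,0],
    [0,0,0],
    [0,0,0],
    [0,0,0],
    [0,0,0],
    [0,0,0],
    [0,0,0],
  ],
  fingers=0.6,
)

```text
time_s: 2.47
ee_pos: [0.5239, -0.3589, 0.2232]
ee_rot: [-0.995, 1.564, -2.141]
wrist_force: [1.1, -0.4, 0.2]
width: 0.0693
```

```bash
cat >> h.py <<'E'
def wrist(name):
    s=st(); im=vision.get_image("wrist"); save(im,name); return s,im
E
python3 - <<'E'
from h import *
s,im=wrist("w1.png")
print(im["mtx"].round(1).tolist(),im["D"],np.array(im["T_tool_cam"]).round(3).tolist())
for t in ["strainer_grip","mill_center","coaster_slate","bowl"]:
    for o in nets.regions_of("wrist",t)[:2]:
        P=pts(im,o["region"],s)
        if len(P)<20: continue
        zm=np.percentile(P[:,2],97); Q=P[P[:,2]>zm-0.006]
        print(t,round(o["confidence"],2),o["bbox"],zm,((Q.min(0)+Q.max(0))/2).round(4)[:2],np.ptp(Q,axis=0).round(3)[:2])
E
```

```text
{'time_s': 2.467, 'ee_pos': [0.524, -0.359, 0.223], 'ee_rot': [-0.995, 1.564, -2.141], 'wrist_force': [1.104, -0.381, 0.186], 'width': 0.069, 'joint_positions': [0.627, 0.308, -0.127, 1.497, 0.046, 1.34, -0.651]}
[[341.2, 0.0, 320.6], [0.0, 341.2, 205.5], [0.0, 0.0, 1.0]] [-0.03831372  0.          0.          0.          0.        ] [[-0.002, -0.266, 0.964, -0.161], [-0.001, -0.964, -0.266, 0.073], [1.0, -0.002, 0.002, 0.0], [0.0, 0.0, 0.0, 1.0]]
strainer_grip 0.79 [270.0, 152.8, 125.4, 118.3] 0.0854491762071839 [ 0.4953 -0.3905] [0.07  0.034]
mill_center 0.75 [235.5, 0.0, 60.2, 52.5] 0.11097372664644335 [ 0.6415 -0.2551] [0.018 0.028]
coaster_slate 0.57 [146.6, 125.1, 77.8, 85.9] 0.004791188624836288 [ 0.4711 -0.2127] [0.088 0.087]
bowl 0.72 [146.1, 126.1, 77.1, 83.2] 0.004789590324910681 [ 0.4717 -0.2128] [0.087 0.087]
bowl 0.64 [0.0, 43.8, 110.1, 123.6] 0.058463838846010786 [ 0.4865 -0.0902] [0.112 0.103]
```

View pics/w1.png

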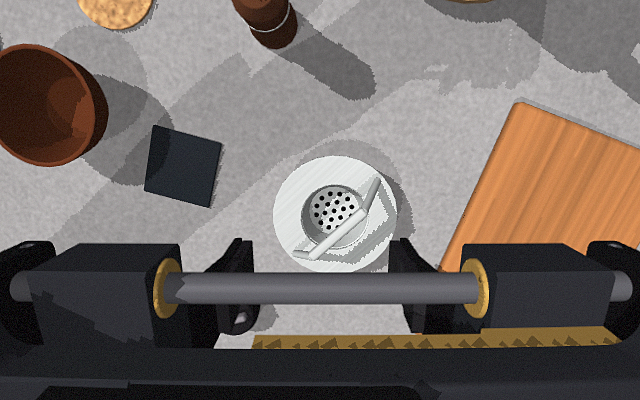

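The wrist view shows the strainer at pixel (335,213) and the slate at (183,166), both matching the earlier positions. Moving on to above the mill.

Call:
apply_moves(
  offset=[
    [31,28,0],
    [31,28,0],
    [31,28,0],
    [25,22,0],
    [10,8,0],
    [0,0,0],
  ],
  angular=[
    [0,0,0],
    [0,0,0],
    [0,0,0],
    [0,0,0],
    [0,0,0],
    [0,0,0],
  ],
)

```text
time_s: 3.22
ee_pos: [0.6448, -0.2587, 0.2233]
ee_rot: [-0.979, 1.556, -2.152]
wrist_force: [-0.4, 0.4, 0.4]
width: 0.0697
```

```bash
cat >> h.py <<'E'
def seen(cam_,im,things,s=None,band=.006):
    for t in things:
        for o in nets.regions_of(cam_,t)[:2]:
            P=pts(im,o["region"],s)
            if len(P)<20: continue
            zm=np.percentile(P[:,2],97); Q=P[P[:,2]>zm-band]
            print(t,round(o["confidence"],2),o["bbox"],round(zm,4),((Q.min(0)+Q.max(0))/2).round(4)[:2],np.ptp(Q,axis=0).round(3)[:2])
E
python3 - <<'E'
from h import *
s,im=wrist("w2.png")
seen("wrist",im,["mill_center","coaster_cork","bowl"],s)
E
```

```text
{'time_s': 3.217, 'ee_pos': [0.645, -0.259, 0.223], 'ee_rot': [-0.979, 1.556, -2.152], 'wrist_force': [-0.391, 0.395, 0.371], 'width': 0.07, 'joint_positions': [0.432, 0.436, -0.174, 1.325, 0.089, 1.391, -0.915]}
mill_center 0.72 [290.0, 146.5, 47.8, 65.8] 0.1185 [ 0.6517 -0.2529] [0.021 0.017]
coaster_cork 0.57 [131.5, 93.8, 73.7, 82.1] 0.0048 [ 0.6197 -0.0884] [0.083 0.084]
bowl 0.53 [206.5, 254.9, 63.9, 68.0] 0.0052 [ 0.5541 -0.2114] [0.235 0.086]
```

View pics/w2.png

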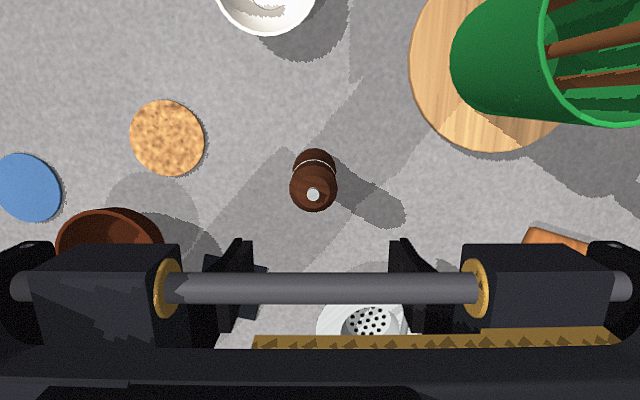

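```bash
cat >> h.py <<'E'
def lev(s,az=None):
    Rt=R.from_euler('xyz',s["ee_rot"]).as_matrix(); a=np.arctan2(Rt[1,2],Rt[0,2]) 
    print("jaw az",np.degrees(a).round(1), end=" ")
    if az is not None: a=np.radians(az)
    z=np.array([np.cos(a),np.sin(a),0]); x=np.array([0,0,-1.]); D=np.c_[x,np.cross(z,x),z]
    print("rotvec to level",R.from_matrix(D@Rt.T).as_rotvec().round(3))
E
python3 - <<'E'
from h import *
s=st(); lev(s); im=vision.get_image("wrist")
print(onplane(im,[[313,194]],.12,s))
o=nets.regions_of("wrist","mill_center")[0]; P=pts(im,o["region"],s)
for a,b in((.065,.1),(.1,.12)): print(circ(P[(P[:,2]>a)&(P[:,2]<b)]))
im=vision.get_image("top"); seen("top",im,["mill_center"])
E
```

```text
{'time_s': 3.417, 'ee_pos': [0.642, -0.263, 0.224], 'ee_rot': [-0.949, 1.553, -2.127], 'wrist_force': [-0.512, -1.023, 0.773], 'width': 0.07, 'joint_positions': [0.436, 0.433, -0.171, 1.328, 0.09, 1.391, -0.914]}
jaw az -67.5 rotvec to level [ 0.015 -0.009  0.   ]
[[ 0.64798884 -0.25610793  0.12      ]]
(array([ 0.65065919, -0.25135838]), np.float64(0.02035216551172515))
(array([ 0.65124255, -0.25119791]), np.float64(0.013719214352433057))
mill_center 0.58 [404.9, 162.3, 6.4, 16.2] 0.0568 [ 0.6436 -0.2317] [0.013 0.006]
```

Call:
apply_moves(
  offset=[
    [8,11,-10],
    [0,0,-30],
    [0,0,-20],
    [0,0,0],
  ],
  angular=[
    [0.015,-0.009,0],
    [0,0,0],
    [0,0,0],
    [0,0,0],
  ],
)

```text
time_s: 3.95
ee_pos: [0.6519, -0.2502, 0.1632]
ee_rot: [1.515, 1.563, 0.335]
wrist_force: [-1.2, 0.3, -0.5]
width: 0.0694
```

```bash
python3 - <<'E'
from h import *
s=st(); lev(s); s,im=wrist("w3.png");s=st();lev(s)
o=nets.regions_of("wrist","mill_center")[0]; P=pts(im,o["region"],s)
for a,b in((.065,.1),(.1,.12)): print(circ(P[(P[:,2]>a)&(P[:,2]<b)]))
E
```

```text
{'time_s': 3.95, 'ee_pos': [0.652, -0.25, 0.163], 'ee_rot': [1.515, 1.563, 0.335], 'wrist_force': [-1.181, 0.342, -0.488], 'width': 0.069, 'joint_positions': [0.433, 0.468, -0.18, 1.404, 0.08, 1.271, -0.93]}
jaw az -67.6 rotvec to level [-0.003  0.007 -0.   ]
{'time_s': 3.95, 'ee_pos': [0.652, -0.25, 0.163], 'ee_rot': [1.515, 1.563, 0.335], 'wrist_force': [-1.181, 0.342, -0.488], 'width': 0.069, 'joint_positions': [0.433, 0.468, -0.18, 1.404, 0.08, 1.271, -0.93]}
{'time_s': 4.0, 'ee_pos': [0.652, -0.25, 0.165], 'ee_rot': [1.435, 1.563, 0.256], 'wrist_force': [0.372, -0.115, -0.939], 'width': 0.07, 'joint_positions': [0.433, 0.467, -0.18, 1.402, 0.08, 1.273, -0.93]}
jaw az -67.6 rotvec to level [-0.002  0.008 -0.   ]Traceback (most recent call last):
  File "<stdin>", line 3, in <module>
IndexError: list index out of range
```

View pics/w3.png

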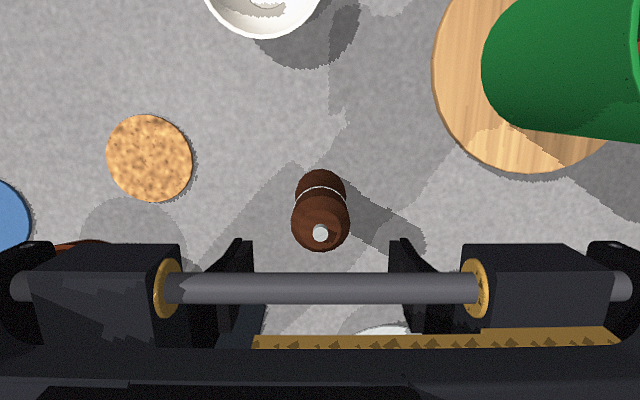

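The mill's button is at (320,233), on the line between the fingers. Descending.

Call:
apply_moves(
  offset=[
    [-1,-1,-25],
    [0,0,-30],
    [0,0,-30],
    [0,0,-15],
    [0,0,0],
  ],
  angular=[
    [0,0.007,0],
    [0,0,0],
    [0,0,0],
    [0,0,0],
    [0,0,0],
  ],
)

```text
time_s: 4.47
ee_pos: [0.6577, -0.253, 0.0739]
ee_rot: [1.035, 1.552, -0.146]
wrist_force: [-0.1, -0.2, 0.1]
width: 0.0702
```

```bash
python3 - <<'E'
from h import *
s=st(); lev(s); s,im=wrist("w4.png");s=st();lev(s)
E
```

```text
{'time_s': 4.467, 'ee_pos': [0.658, -0.253, 0.074], 'ee_rot': [1.035, 1.552, -0.146], 'wrist_force': [-0.13, -0.209, 0.12], 'width': 0.07, 'joint_positions': [0.432, 0.54, -0.175, 1.487, 0.098, 1.105, -0.943]}
jaw az -67.7 rotvec to level [ 0.003  0.018 -0.   ]
{'time_s': 4.467, 'ee_pos': [0.658, -0.253, 0.074], 'ee_rot': [1.035, 1.552, -0.146], 'wrist_force': [-0.13, -0.209, 0.12], 'width': 0.07, 'joint_positions': [0.432, 0.54, -0.175, 1.487, 0.098, 1.105, -0.943]}
{'time_s': 4.517, 'ee_pos': [0.658, -0.253, 0.075], 'ee_rot': [1.022, 1.551, -0.159], 'wrist_force': [-0.417, -0.152, -0.103], 'width': 0.07, 'joint_positions': [0.432, 0.539, -0.176, 1.485, 0.098, 1.106, -0.942]}
jaw az -67.7 rotvec to level [ 0.003  0.019 -0.   ]
```

View pics/w4.png

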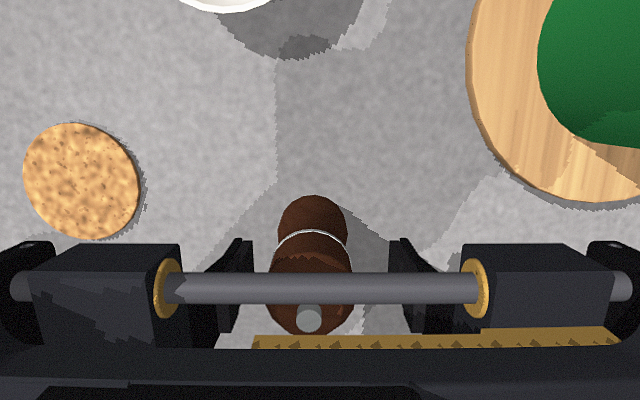

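Call:
apply_moves(
  offset=[
    [-7,1,-5],
    [0,0,-5],
    [0,0,0],
  ],
  angular=[
    [0.003,0.018,0],
    [0,0,0],
    [0,0,0],
  ],
)

```text
time_s: 4.77
ee_pos: [0.6536, -0.2529, 0.0706]
ee_rot: [0.899, 1.564, -0.282]
wrist_force: [-0.0, 0.3, -0.9]
width: 0.0695
```

```bash
python3 - <<'E'
from h import *
s=st(); lev(s)
E
```

```text
{'time_s': 4.767, 'ee_pos': [0.654, -0.253, 0.071], 'ee_rot': [0.899, 1.564, -0.282], 'wrist_force': [-0.01, 0.31, -0.895], 'width': 0.069, 'joint_positions': [0.431, 0.544, -0.174, 1.489, 0.1, 1.112, -0.944]}
jaw az -67.7 rotvec to level [ 0.002  0.006 -0.   ]
```

Call:
apply_moves(
  offset=[
    [-4,2,-6],
    [-2,0,-3],
    [0,0,0],
  ],
  angular=[
    [0.002,0.01,0],
    [0,0.003,0],
    [0,0,0],
  ],
)

```text
time_s: 5.02
ee_pos: [0.6486, -0.2513, 0.0639]
ee_rot: [-1.705, 1.567, -2.887]
wrist_force: [0.1, -0.0, -0.3]
width: 0.0692
```

Call:
apply_moves(
  offset=[
    [0,0,0],
    [0,0,0],
    [0,0,0],
    [0,0,0],
    [0,0,0],
    [0,0,0],
  ],
  angular=[
    [0,0,0],
    [0,0,0],
    [0,0,0],
    [0,0,0],
    [0,0,0],
    [0,0,0],
  ],
  fingers=-1,
)

```text
time_s: 5.52
ee_pos: [0.6489, -0.2512, 0.0646]
ee_rot: [-1.612, 1.567, -2.793]
wrist_force: [0.0, 0.8, 0.2]
width: 0.0411
```

```bash
python3 - <<'E'
from h import *
s=st(); lev(s)
E
```

```text
{'time_s': 5.517, 'ee_pos': [0.649, -0.251, 0.065], 'ee_rot': [-1.612, 1.567, -2.793], 'wrist_force': [0.049, 0.808, 0.153], 'width': 0.041, 'joint_positions': [0.429, 0.546, -0.173, 1.498, 0.102, 1.109, -0.947]}
jaw az -67.7 rotvec to level [ 0.001 -0.003 -0.   ]
```

Call:
apply_moves(
  offset=[
    [0,0,20],
    [0,0,25],
    [0,0,20],
    [-5,30,0],
    [-5,30,0],
    [-5,30,0],
    [-5,30,0],
    [0,0,0],
  ],
  angular=[
    [0,0,0],
    [0,0,0],
    [0,0,0],
    [0,0,0],
    [0,0,0],
    [0,0,0],
    [0,0,0],
    [0,0,0],
  ],
)

```text
time_s: 6.18
ee_pos: [0.6241, -0.1295, 0.1286]
ee_rot: [-1.929, 1.561, -3.116]
wrist_force: [0.6, 1.9, -3.0]
width: 0.0411
```

```bash
python3 - <<'E'
from h import *
s,im=wrist("w5.png"); lev(s); seen("wrist",im,["coaster_cork"],s)
E
```

```text
{'time_s': 6.183, 'ee_pos': [0.624, -0.13, 0.129], 'ee_rot': [-1.929, 1.561, -3.116], 'wrist_force': [0.571, 1.918, -3.037], 'width': 0.041, 'joint_positions': [0.309, 0.388, -0.224, 1.593, 0.092, 1.18, -1.122]}
jaw az -68.0 rotvec to level [ 0.    -0.009 -0.   ]
coaster_cork 0.88 [225.7, 132.8, 95.2, 99.8] 0.0049 [ 0.6191 -0.0848] [0.084 0.081]
coaster_cork 0.61 [345.4, 330.6, 16.6, 8.3] 0.0045 [ 0.5086 -0.2095] [0.006 0.015]
```

View pics/w5.png

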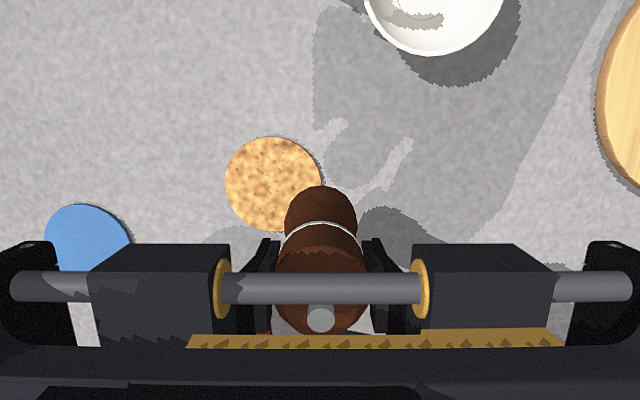

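The mill is held upright, and the cork is visible at (273,183). Moving over it.

Call:
apply_moves(
  offset=[
    [-3,22,0],
    [-2,15,-10],
    [0,7,-20],
    [0,0,-10],
    [0,0,0],
  ],
  angular=[
    [0,-0.008,0],
    [0,0,0],
    [0,0,0],
    [0,0,0],
    [0,0,0],
  ],
)

```text
time_s: 6.7
ee_pos: [0.6192, -0.098, 0.0872]
ee_rot: [-0.411, 1.563, -1.611]
wrist_force: [-0.2, -0.8, -2.8]
width: 0.0412
```

```bash
python3 - <<'E'
from h import *
s,im=wrist("w6.png"); s=st(); lev(s); seen("wrist",im,["coaster_cork"],s)
E
```

```text
{'time_s': 6.7, 'ee_pos': [0.619, -0.098, 0.087], 'ee_rot': [-0.411, 1.563, -1.611], 'wrist_force': [-0.229, -0.797, -2.8], 'width': 0.041, 'joint_positions': [0.266, 0.4, -0.231, 1.669, 0.11, 1.085, -1.199]}
{'time_s': 6.75, 'ee_pos': [0.619, -0.098, 0.088], 'ee_rot': [-0.375, 1.563, -1.575], 'wrist_force': [-0.675, 0.387, -2.815], 'width': 0.041, 'joint_positions': [0.266, 0.4, -0.231, 1.668, 0.11, 1.086, -1.199]}
jaw az -68.8 rotvec to level [ 0.008 -0.     0.   ]
coaster_cork 0.69 [251.1, 150.3, 110.0, 94.0] 0.0056 [ 0.6232 -0.0874] [0.075 0.084]
```

View pics/w6.png

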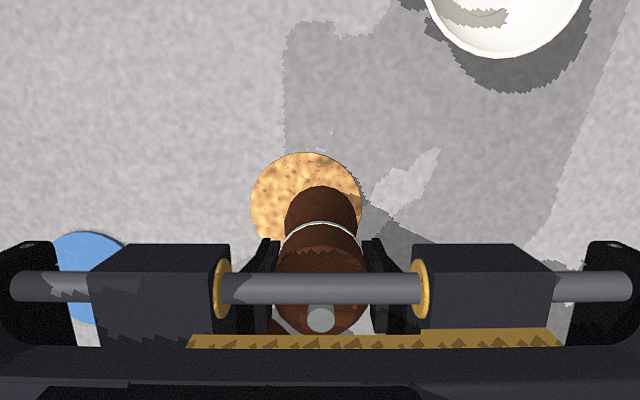

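Call:
apply_moves(
  offset=[
    [0,8,-5],
    [0,5,-5],
    [0,0,-4],
    [0,0,0],
  ],
  angular=[
    [0.007,0,0],
    [0,0,0],
    [0,0,0],
    [0,0,0],
  ],
)

```text
time_s: 7.13
ee_pos: [0.6217, -0.0875, 0.0761]
ee_rot: [0.925, 1.566, -0.28]
wrist_force: [-0.7, 0.0, -2.9]
width: 0.0414
```

```bash
python3 - <<'E'
from h import *
s=st(); lev(s)
E
```

```text
{'time_s': 7.133, 'ee_pos': [0.622, -0.087, 0.076], 'ee_rot': [0.925, 1.566, -0.28], 'wrist_force': [-0.688, 0.011, -2.926], 'width': 0.041, 'joint_positions': [0.256, 0.411, -0.235, 1.679, 0.108, 1.059, -1.218]}
jaw az -69.0 rotvec to level [ 0.001  0.005 -0.   ]
```

Call:
apply_moves(
  offset=[
    [-4,1,-4],
    [-1,0,-3],
    [0,0,0],
    [0,0,0],
  ],
  angular=[
    [0,0.005,0],
    [0,0,0],
    [0,0,0],
    [0,0,0],
  ],
)

```text
time_s: 7.47
ee_pos: [0.6172, -0.0865, 0.0696]
ee_rot: [0.426, 1.568, -0.778]
wrist_force: [-0.5, -0.6, -1.7]
width: 0.041
```

```bash
python3 - <<'E'
from h import *
s=st(); lev(s)
E
```

```text
{'time_s': 7.467, 'ee_pos': [0.617, -0.087, 0.07], 'ee_rot': [0.426, 1.568, -0.778], 'wrist_force': [-0.466, -0.602, -1.687], 'width': 0.041, 'joint_positions': [0.255, 0.411, -0.235, 1.693, 0.11, 1.048, -1.22]}
jaw az -69.0 rotvec to level [ 0.002  0.002 -0.   ]
```

It has touched down at the right spot, so I'll release.

Call:
apply_moves(
  offset=[
    [0,0,0],
    [0,0,0],
    [0,0,0],
    [0,0,0],
  ],
  angular=[
    [0,0,0],
    [0,0,0],
    [0,0,0],
    [0,0,0],
  ],
  fingers=0.6,
)

```text
time_s: 7.8
ee_pos: [0.6177, -0.087, 0.0703]
ee_rot: [0.56, 1.567, -0.645]
wrist_force: [-0.2, -0.2, -0.5]
width: 0.0599
```

Call:
apply_moves(
  offset=[
    [0,0,25],
    [0,0,30],
    [0,0,30],
    [0,0,30],
    [0,0,20],
    [0,0,0],
  ],
  angular=[
    [0,0,0],
    [0,0,0],
    [0,0,0],
    [0,0,0],
    [0,0,0],
    [0,0,0],
  ],
)

```text
time_s: 8.3
ee_pos: [0.6149, -0.087, 0.2095]
ee_rot: [-1.104, 1.569, -2.308]
wrist_force: [0.1, -0.1, 0.2]
width: 0.0696
```

```bash
python3 - <<'E'
from h import *
s=st(); lev(s,-28.4); lev(s); im=vision.get_image("top"); save(im,"t1.png"); seen("top",im,["mill_center","coaster_cork"])
P=None
o=nets.regions_of("top","rack")[0]; P=pts(im,o["region"]); Q=P[(P[:,2]>.057)&(P[:,2]<.07)]; print(cv2.minAreaRect(Q[:,:2].astype(np.float32)))
E
```

```text
{'time_s': 8.3, 'ee_pos': [0.615, -0.087, 0.21], 'ee_rot': [-1.104, 1.569, -2.308], 'wrist_force': [0.096, -0.091, 0.15], 'width': 0.07, 'joint_positions': [0.264, 0.296, -0.242, 1.545, 0.074, 1.31, -1.193]}
jaw az -69.0 rotvec to level [ 0.002 -0.001  0.709]
jaw az -69.0 rotvec to level [ 0.002 -0.002  0.   ]
((0.5549274682998657, 0.35349538922309875), (0.09033619612455368, 0.2895187735557556), 61.719234466552734)
```

View pics/t1.png

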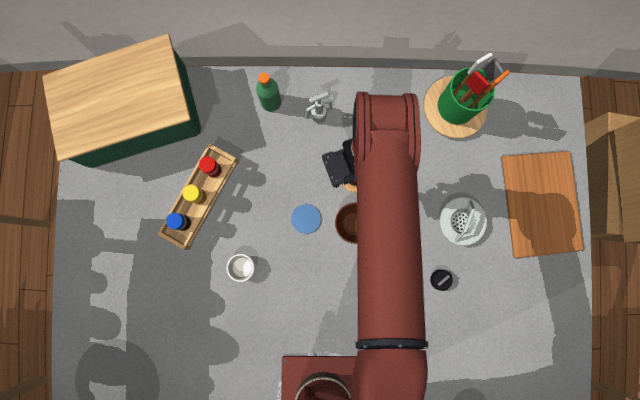

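Call:
apply_moves(
  offset=[
    [2,38,0],
    [2,38,0],
    [2,38,0],
    [2,38,0],
    [2,38,0],
    [2,38,0],
    [2,38,0],
    [2,38,0],
  ],
  angular=[
    [0,0,0.09],
    [0,0,0.09],
    [0,0,0.09],
    [0,0,0.09],
    [0,0,0.09],
    [0,0,0.09],
    [0,0,0.09],
    [0,0,0.09],
  ],
)

```text
time_s: 9.17
ee_pos: [0.6212, 0.2129, 0.1884]
ee_rot: [-1.894, 1.54, -2.37]
wrist_force: [0.6, -0.9, -0.0]
width: 0.0694
```

```bash
python3 - <<'E'
from h import *
s=st(); lev(s,-28.4); im=vision.get_image("top"); 
E
```

```text
{'time_s': 9.167, 'ee_pos': [0.621, 0.213, 0.188], 'ee_rot': [-1.894, 1.54, -2.37], 'wrist_force': [0.551, -0.945, -0.01], 'width': 0.069, 'joint_positions': [-0.059, 0.428, -0.468, 1.443, 0.202, 1.346, -1.018]}
jaw az -27.3 rotvec to level [ 0.021 -0.022 -0.019]
```

Call:
apply_moves(
  offset=[
    [3,25,10],
    [3,25,10],
    [3,25,10],
    [2,20,0],
    [0,5,0],
    [0,0,0],
  ],
  angular=[
    [0.02,-0.02,-0.02],
    [0,0,0],
    [0,0,0],
    [0,0,0],
    [0,0,0],
    [0,0,0],
  ],
)

```text
time_s: 9.72
ee_pos: [0.623, 0.3319, 0.2058]
ee_rot: [-2.713, 1.55, 3.101]
wrist_force: [0.2, -0.8, 0.3]
width: 0.0696
```

```bash
python3 - <<'E'
from h import *
s,im=wrist("w7.png"); lev(s,-28.4); seen("wrist",im,["jar_red_center","jar_yellow_center","coaster_blue"],s)
E
```

```text
{'time_s': 9.717, 'ee_pos': [0.623, 0.332, 0.206], 'ee_rot': [-2.713, 1.55, 3.101], 'wrist_force': [0.195, -0.758, 0.325], 'width': 0.07, 'joint_positions': [-0.22, 0.518, -0.492, 1.287, 0.225, 1.41, -1.165]}
jaw az -26.9 rotvec to level [-0.001 -0.021 -0.026]
jar_red_center 0.64 [317.6, 180.4, 54.7, 75.1] 0.1249 [0.6314 0.3124] [0.043 0.043]
jar_yellow_center 0.82 [205.3, 173.7, 71.9, 77.1] 0.1248 [0.5657 0.3538] [0.062 0.04 ]
```

View pics/w7.png

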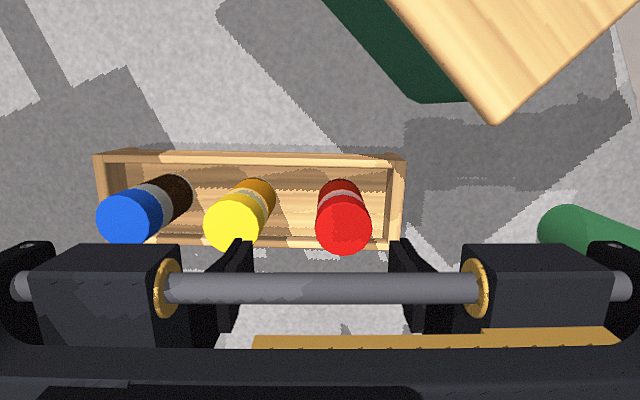

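Red jar is at (0.631, 0.3125), seen at pixel (344,228). Aligning before the descent.

Call:
apply_moves(
  offset=[
    [8,-18,0],
    [2,-4,0],
    [0,0,-15],
    [0,0,-10],
    [0,0,0],
  ],
  angular=[
    [0,-0.02,-0.025],
    [0,0,0],
    [0,0,0],
    [0,0,0],
    [0,0,0],
  ],
)

```text
time_s: 10.33
ee_pos: [0.6374, 0.2977, 0.182]
ee_rot: [-0.041, 1.566, -0.549]
wrist_force: [-0.4, 0.4, 0.3]
width: 0.0695
```

```bash
python3 - <<'E'
from h import *
s,im=wrist("w8.png"); s=st(); lev(s,-28.4); seen("wrist",im,["jar_red_center","jar_yellow_center"],s)
E
```

```text
{'time_s': 10.333, 'ee_pos': [0.637, 0.298, 0.182], 'ee_rot': [-0.041, 1.566, -0.549], 'wrist_force': [-0.356, 0.354, 0.339], 'width': 0.069, 'joint_positions': [-0.177, 0.506, -0.474, 1.349, 0.234, 1.339, -1.161]}
{'time_s': 10.383, 'ee_pos': [0.638, 0.298, 0.183], 'ee_rot': [-0.002, 1.566, -0.51], 'wrist_force': [1.081, 0.131, 0.397], 'width': 0.069, 'joint_positions': [-0.177, 0.506, -0.474, 1.348, 0.234, 1.34, -1.161]}
jaw az -29.1 rotvec to level [0.003 0.005 0.013]
jar_red_center 0.89 [271.1, 162.3, 62.0, 76.4] 0.1255 [0.632  0.3124] [0.043 0.043]
jar_yellow_center 0.91 [146.0, 159.9, 93.1, 81.9] 0.1254 [0.5563 0.3515] [0.044 0.043]
```

View pics/w8.png

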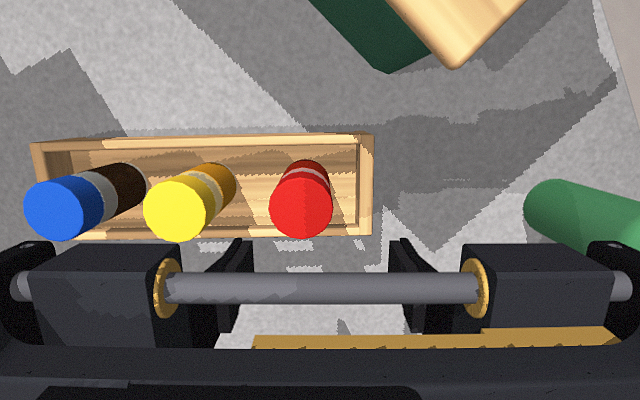

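Call:
apply_moves(
  offset=[
    [-5,13,0],
    [-2,4,0],
    [0,0,0],
  ],
  angular=[
    [0,0.005,0.01],
    [0,0,0],
    [0,0,0],
  ],
)

```text
time_s: 10.73
ee_pos: [0.6302, 0.3191, 0.186]
ee_rot: [0.926, 1.569, 0.431]
wrist_force: [0.2, 0.2, -0.9]
width: 0.0695
```

Call:
apply_moves(
  offset=[
    [0,0,-15],
    [0,0,-15],
    [0,0,0],
    [0,0,0],
  ],
  angular=[
    [0,0,0],
    [0,0,0],
    [0,0,0],
    [0,0,0],
  ],
)

```text
time_s: 11.07
ee_pos: [0.6292, 0.324, 0.1579]
ee_rot: [1.216, 1.565, 0.726]
wrist_force: [0.4, -0.0, 0.4]
width: 0.0692
```

```bash
python3 - <<'E'
from h import *
s,im=wrist("w9.png"); s=st(); lev(s,-28.4); seen("wrist",im,["jar_red_center","jar_yellow_center"],s)
E
```

```text
{'time_s': 11.067, 'ee_pos': [0.629, 0.324, 0.158], 'ee_rot': [1.216, 1.565, 0.726], 'wrist_force': [0.442, -0.012, 0.357], 'width': 0.069, 'joint_positions': [-0.208, 0.528, -0.481, 1.369, 0.244, 1.296, -1.187]}
{'time_s': 11.117, 'ee_pos': [0.629, 0.324, 0.158], 'ee_rot': [1.253, 1.565, 0.763], 'wrist_force': [-0.31, 0.329, 0.209], 'width': 0.069, 'joint_positions': [-0.207, 0.528, -0.481, 1.37, 0.244, 1.296, -1.187]}
jaw az -28.1 rotvec to level [-0.004  0.004 -0.006]
jar_red_center 0.84 [297.5, 187.8, 70.9, 85.0] 0.1247 [0.6313 0.3134] [0.043 0.041]
jar_yellow_center 0.76 [160.9, 185.3, 93.0, 85.7] 0.1246 [0.5752 0.3554] [0.068 0.036]
```

View pics/w9.png

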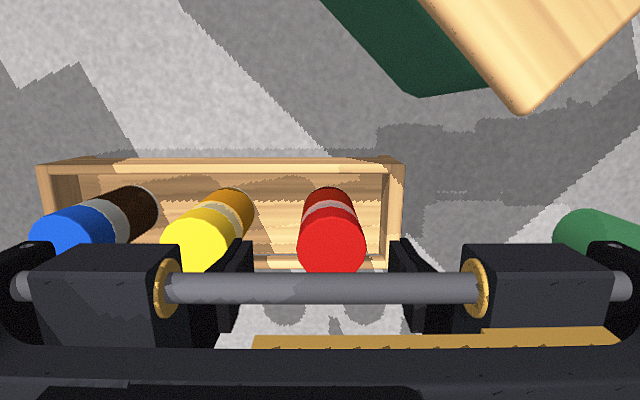

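Call:
apply_moves(
  offset=[
    [1.5,-9,0],
    [0,0,0],
    [0,0,0],
  ],
  angular=[
    [-0.003,0.003,0],
    [0,0,0],
    [0,0,0],
  ],
)

```text
time_s: 11.47
ee_pos: [0.6321, 0.314, 0.1604]
ee_rot: [0.91, 1.566, 0.419]
wrist_force: [0.6, 0.2, -0.0]
width: 0.0693
```

Aligned to about 1 mm. Next is the descent of about 90 mm, to TCP z of about 0.07.

Call:
apply_moves(
  offset=[
    [0,0,-15],
    [0,0,-15],
    [0,0,-10],
    [0,0,0],
  ],
  angular=[
    [0,0,0],
    [0,0,0],
    [0,0,0],
    [0,0,0],
  ],
)

```text
time_s: 11.8
ee_pos: [0.6341, 0.313, 0.1219]
ee_rot: [0.858, 1.562, 0.365]
wrist_force: [-0.2, 0.1, 0.2]
width: 0.0698
```

```bash
python3 - <<'E'
from h import *
s=st(); lev(s,-28.4)
E
```

```text
{'time_s': 11.8, 'ee_pos': [0.634, 0.313, 0.122], 'ee_rot': [0.858, 1.562, 0.365], 'wrist_force': [-0.18, 0.122, 0.166], 'width': 0.07, 'joint_positions': [-0.194, 0.549, -0.472, 1.414, 0.257, 1.23, -1.184]}
jaw az -28.3 rotvec to level [-0.003  0.009 -0.002]
```

Call:
apply_moves(
  offset=[
    [-3,0,-15],
    [0,0,-15],
    [0,0,-15],
    [0,0,-6],
    [0,0,0],
  ],
  angular=[
    [-0.002,0.008,0],
    [0,0,0],
    [0,0.004,0],
    [0,0,0],
    [0,0,0],
  ],
)

```text
time_s: 12.22
ee_pos: [0.631, 0.3129, 0.0669]
ee_rot: [-3.005, 1.567, 2.785]
wrist_force: [-0.2, 0.7, 0.0]
width: 0.0693
```

```bash
python3 - <<'E'
from h import *
s=st(); lev(s,-28.4)
s,im=wrist("w10.png")
E
```

```text
{'time_s': 12.217, 'ee_pos': [0.631, 0.313, 0.067], 'ee_rot': [-3.005, 1.567, 2.785], 'wrist_force': [-0.239, 0.727, 0.048], 'width': 0.069, 'joint_positions': [-0.2, 0.599, -0.462, 1.459, 0.275, 1.151, -1.199]}
jaw az -28.3 rotvec to level [-0.001 -0.004 -0.002]
{'time_s': 12.217, 'ee_pos': [0.631, 0.313, 0.067], 'ee_rot': [-3.005, 1.567, 2.785], 'wrist_force': [-0.239, 0.727, 0.048], 'width': 0.069, 'joint_positions': [-0.2, 0.599, -0.462, 1.459, 0.275, 1.151, -1.199]}
```

View pics/w10.png

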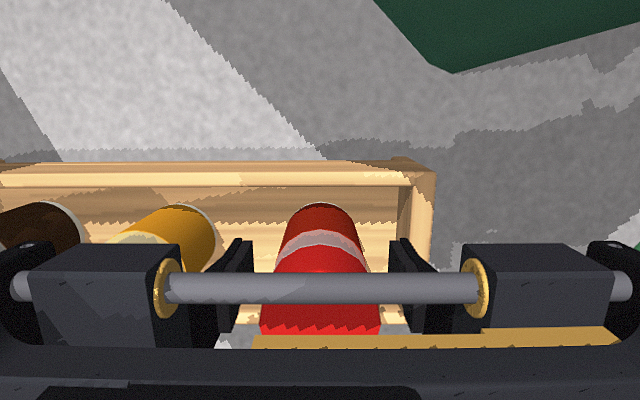

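The red jar is centred between the fingers (column 320). Closing and lifting.

Call:
apply_moves(
  offset=[
    [0,0,0],
    [0,0,0],
    [0,0,0],
    [0,0,0],
    [0,0,0],
  ],
  angular=[
    [0,0,0],
    [0,0,0],
    [0,0,0],
    [0,0,0],
    [0,0,0],
  ],
  fingers=-1,
)

```text
time_s: 12.68
ee_pos: [0.632, 0.3138, 0.0695]
ee_rot: [2.536, 1.567, 2.042]
wrist_force: [-0.4, -0.3, 1.1]
width: 0.044
```

Call:
apply_moves(
  offset=[
    [0,0,12],
    [0,0,20],
    [0,0,25],
    [0,0,25],
    [0,0,10],
    [0,0,0],
    [0,0,0],
  ],
  angular=[
    [0,0,0],
    [0,0,0],
    [0,0,0],
    [0,0,0],
    [0,0,0],
    [0,0,0],
    [0,0,0],
  ],
)

```text
time_s: 13.27
ee_pos: [0.6307, 0.3132, 0.1683]
ee_rot: [2.708, 1.567, 2.215]
wrist_force: [0.1, 0.7, -1.5]
width: 0.0431
```

```bash
python3 - <<'E'
from h import *
s=st(); lev(s,-28.4)
E
```

```text
{'time_s': 13.267, 'ee_pos': [0.631, 0.313, 0.168], 'ee_rot': [2.708, 1.567, 2.215], 'wrist_force': [0.082, 0.675, -1.47], 'width': 0.043, 'joint_positions': [-0.192, 0.519, -0.481, 1.36, 0.236, 1.319, -1.171]}
jaw az -28.3 rotvec to level [-0.003 -0.002 -0.003]
```

Call:
apply_moves(
  offset=[
    [-13,-26,0],
    [-16,-32,2],
    [-16,-32,3],
    [-16,-32,3],
    [-16,-32,3],
    [-16,-32,2],
    [-14,-26,0],
    [0,0,0],
  ],
  angular=[
    [0,0,0],
    [0,0,0],
    [0,0,0],
    [0,0,0],
    [0,0,0],
    [0,0,0],
    [0,0,0],
    [0,0,0],
  ],
)

```text
time_s: 13.93
ee_pos: [0.5109, 0.0933, 0.1683]
ee_rot: [-2.724, 1.552, 3.069]
wrist_force: [1.5, -0.3, -1.3]
width: 0.0433
```

```bash
python3 - <<'E'
from h import *
s,im=wrist("w11.png"); s=st(); lev(s); seen("wrist",im,["coaster_blue"],s)
E
```

```text
{'time_s': 13.933, 'ee_pos': [0.511, 0.093, 0.168], 'ee_rot': [-2.724, 1.552, 3.069], 'wrist_force': [1.519, -0.261, -1.331], 'width': 0.043, 'joint_positions': [0.16, 0.151, -0.46, 1.817, 0.064, 1.207, -0.809]}
{'time_s': 13.983, 'ee_pos': [0.512, 0.095, 0.168], 'ee_rot': [-2.787, 1.553, 3.007], 'wrist_force': [-0.208, -1.018, -2.855], 'width': 0.043, 'joint_positions': [0.159, 0.153, -0.461, 1.815, 0.065, 1.206, -0.812]}
jaw az -28.1 rotvec to level [-0.002 -0.018 -0.   ]
```

View pics/w11.png

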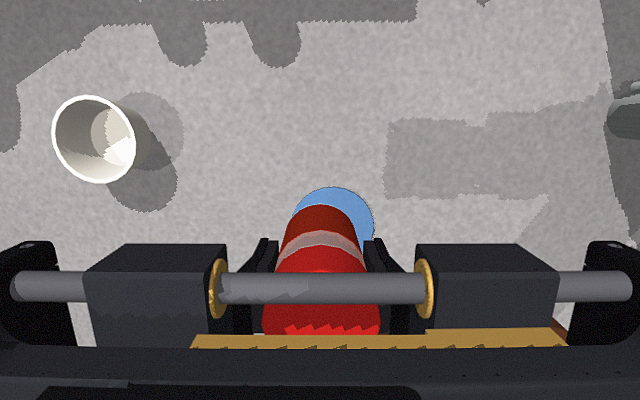

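Call:
apply_moves(
  offset=[
    [-7,-22,0],
    [-5,-14,-5],
    [0,-3,-15],
    [0,0,-15],
    [0,0,0],
  ],
  angular=[
    [-0.002,-0.016,0],
    [0,0,0],
    [0,0,0],
    [0,0,0],
    [0,0,0],
  ],
)

```text
time_s: 14.45
ee_pos: [0.5009, 0.0636, 0.1303]
ee_rot: [2.168, 1.566, 1.689]
wrist_force: [-0.2, 0.2, -1.8]
width: 0.0432
```

```bash
cat >> h.py <<'E'
def bluefit(im,s):
    hsv=cv2.cvtColor(im["pixels"],cv2.COLOR_RGB2HSV); m=cv2.inRange(hsv,(98,80,50),(118,255,255))
    n,lab,stt,_=cv2.connectedComponentsWithStats(m); k=1+np.argmax(stt[1:,4]); m=(lab==k).astype(np.uint8)
    c=max(cv2.findContours(m,0,1)[0],key=cv2.contourArea).reshape(-1,2)
    W=onplane(im,c,.005,s)[:,:2]; best=None
    rng=np.random.default_rng(0)
    for _ in range(3000):
        i=rng.choice(len(W),3,False); 
        try: cc,rr=circ(np.c_[W[i],[0,0,0]])
        except Exception: continue
        if abs(rr-.042)>.003: continue
        q=(abs(np.hypot(*(W-cc).T)-rr)<.0012).sum()
        if best is None or q>best[0]: best=(q,cc,rr)
    print("blue",stt[k].tolist(),len(W),best)
E
python3 - <<'E'
from h import *
s,im=wrist("w12.png"); s=st(); lev(s); bluefit(im,s)
E
```

```text
{'time_s': 14.45, 'ee_pos': [0.501, 0.064, 0.13], 'ee_rot': [2.168, 1.566, 1.689], 'wrist_force': [-0.17, 0.238, -1.827], 'width': 0.043, 'joint_positions': [0.201, 0.141, -0.441, 1.909, 0.062, 1.104, -0.744]}
{'time_s': 14.5, 'ee_pos': [0.502, 0.064, 0.132], 'ee_rot': [1.982, 1.565, 1.503], 'wrist_force': [0.136, -0.606, -1.157], 'width': 0.043, 'joint_positions': [0.2, 0.141, -0.441, 1.907, 0.061, 1.106, -0.744]}
jaw az -27.5 rotvec to level [-0.005  0.     0.   ]
blue [278, 163, 95, 78, 3988] 283 (np.int64(191), array([0.50078454, 0.05323699]), np.float64(0.04067652721054874))
```

View pics/w12.png

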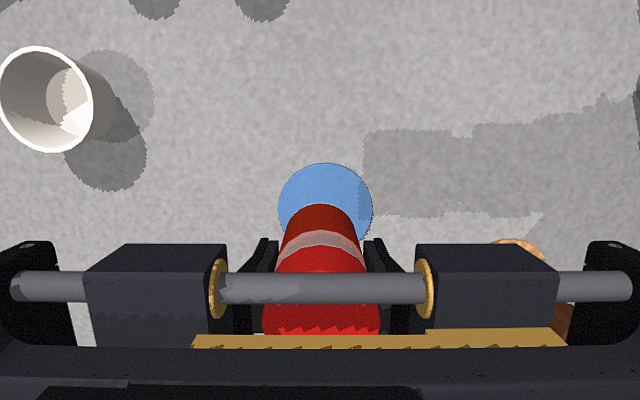

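Call:
apply_moves(
  offset=[
    [-2,-10,-5],
    [0,-1,-15],
    [0,0,-15],
    [0,0,-15],
    [0,0,0],
  ],
  angular=[
    [-0.005,0,0],
    [0,0,0],
    [0,0,0],
    [0,0,0],
    [0,0,0],
  ],
)

```text
time_s: 14.92
ee_pos: [0.5021, 0.0549, 0.082]
ee_rot: [0.723, 1.566, 0.25]
wrist_force: [-0.2, -0.5, -1.3]
width: 0.0431
```

```bash
python3 - <<'E'
from h import *
s,im=wrist("w13.png"); s=st(); lev(s); bluefit(im,s)
E
```

```text
{'time_s': 14.917, 'ee_pos': [0.502, 0.055, 0.082], 'ee_rot': [0.723, 1.566, 0.25], 'wrist_force': [-0.171, -0.496, -1.267], 'width': 0.043, 'joint_positions': [0.2, 0.194, -0.433, 1.962, 0.096, 1.001, -0.75]}
{'time_s': 14.967, 'ee_pos': [0.503, 0.055, 0.083], 'ee_rot': [0.697, 1.565, 0.224], 'wrist_force': [-0.277, -0.832, -1.037], 'width': 0.043, 'joint_positions': [0.2, 0.193, -0.433, 1.96, 0.095, 1.003, -0.75]}
jaw az -27.1 rotvec to level [-0.001  0.006 -0.   ]
blue [262, 162, 113, 90, 5310] 367 (np.int64(223), array([0.50122351, 0.0534634 ]), np.float64(0.04071335818462485))
```

Down to z 0.0445 now, with small steps at the end.

Call:
apply_moves(
  offset=[
    [-3,-2,-10],
    [0,0,-10],
    [0,0,-8],
    [0,0,0],
    [0,0,0],
  ],
  angular=[
    [0,0.006,0],
    [0,0,0],
    [0,0,0],
    [0,0,0],
    [0,0,0],
  ],
)

```text
time_s: 15.38
ee_pos: [0.5017, 0.0533, 0.0558]
ee_rot: [0.901, 1.567, 0.429]
wrist_force: [0.2, 0.2, -2.3]
width: 0.0434
```

```bash
python3 - <<'E'
from h import *
s=st(); lev(s)
E
```

```text
{'time_s': 15.383, 'ee_pos': [0.502, 0.053, 0.056], 'ee_rot': [0.901, 1.567, 0.429], 'wrist_force': [0.235, 0.177, -2.284], 'width': 0.043, 'joint_positions': [0.195, 0.228, -0.428, 1.985, 0.115, 0.948, -0.762]}
jaw az -27.1 rotvec to level [-0.002  0.003 -0.   ]
```

Call:
apply_moves(
  offset=[
    [-1,0,-7],
    [0,0,-4],
    [0,0,0],
    [0,0,0],
  ],
  angular=[
    [-0.002,0.003,0],
    [0,0,0],
    [0,0,0],
    [0,0,0],
  ],
)

```text
time_s: 15.72
ee_pos: [0.5011, 0.0534, 0.0443]
ee_rot: [-0.136, 1.57, -0.608]
wrist_force: [0.1, 0.0, 1.7]
width: 0.043
```

Contact: the vertical force went from -2 to +1.7 N at the expected height. Releasing and lifting.

Call:
apply_moves(
  offset=[
    [0,0,0],
    [0,0,0],
    [0,0,0],
    [0,0,0],
  ],
  angular=[
    [0,0,0],
    [0,0,0],
    [0,0,0],
    [0,0,0],
  ],
  fingers=0.6,
)

```text
time_s: 16.05
ee_pos: [0.5021, 0.0536, 0.0453]
ee_rot: [0.319, 1.568, -0.153]
wrist_force: [0.3, 0.0, 1.0]
width: 0.0628
```

Call:
apply_moves(
  offset=[
    [0,0,25],
    [0,0,30],
    [0,0,30],
    [0,0,35],
    [0,0,25],
    [0,0,0],
  ],
  angular=[
    [0,0,0],
    [0,0,0],
    [0,0,0],
    [0,0,0],
    [0,0,0],
    [0,0,0],
  ],
)

```text
time_s: 16.55
ee_pos: [0.4993, 0.0537, 0.1961]
ee_rot: [-2.525, 1.57, -2.996]
wrist_force: [0.6, -0.6, -0.1]
width: 0.0695
```

```bash
python3 - <<'E'
from h import *
s,im=wrist("w14.png"); lev(s,-28.4); seen("wrist",im,["jar_red_center"],s)
E
```

```text
{'time_s': 16.55, 'ee_pos': [0.499, 0.054, 0.196], 'ee_rot': [-2.525, 1.57, -2.996], 'wrist_force': [0.561, -0.567, -0.063], 'width': 0.069, 'joint_positions': [0.223, 0.076, -0.436, 1.834, 0.034, 1.239, -0.694]}
jaw az -27.0 rotvec to level [ 0.    -0.    -0.025]
jar_red_center 0.83 [298.1, 166.4, 52.5, 68.5] 0.1 [0.5009 0.052 ] [0.043 0.043]
```

View pics/w14.png

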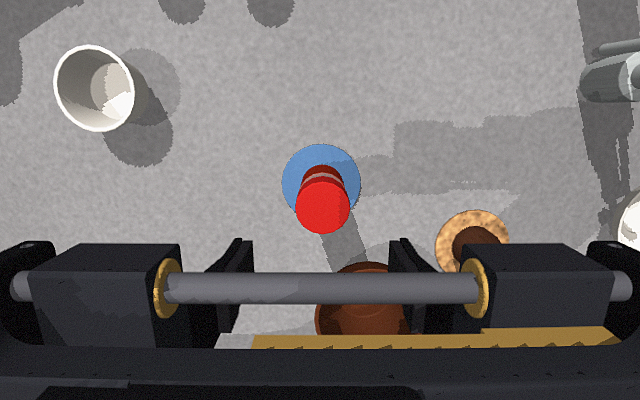

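The red jar stands at (0.501, 0.052), in the middle of the blue coaster. Yellow next, at (0.556, 0.3515).

Call:
apply_moves(
  offset=[
    [6,30,3],
    [8,38,3],
    [8,38,3],
    [8,38,3],
    [8,38,3],
    [8,38,3],
    [7,32,0],
    [0,0,0],
  ],
  angular=[
    [0,0,-0.012],
    [0,0,-0.012],
    [0,0,0],
    [0,0,0],
    [0,0,0],
    [0,0,0],
    [0,0,0],
    [0,0,0],
  ],
)

```text
time_s: 17.32
ee_pos: [0.5461, 0.3099, 0.1983]
ee_rot: [-2.339, 1.55, -2.847]
wrist_force: [-2.1, 0.3, -0.1]
width: 0.0699
```

```bash
python3 - <<'E'
from h import *
s=st(); s,im=wrist("w15.png"); s=st(); lev(s,-28.4); seen("wrist",im,["jar_yellow_center","jar_blue_center"],s)
E
```

```text
{'time_s': 17.317, 'ee_pos': [0.546, 0.31, 0.198], 'ee_rot': [-2.339, 1.55, -2.847], 'wrist_force': [-2.099, 0.251, -0.067], 'width': 0.07, 'joint_positions': [-0.143, 0.374, -0.57, 1.511, 0.196, 1.335, -1.24]}
{'time_s': 17.317, 'ee_pos': [0.546, 0.31, 0.198], 'ee_rot': [-2.339, 1.55, -2.847], 'wrist_force': [-2.099, 0.251, -0.067], 'width': 0.07, 'joint_positions': [-0.143, 0.374, -0.57, 1.511, 0.196, 1.335, -1.24]}
{'time_s': 17.367, 'ee_pos': [0.546, 0.307, 0.198], 'ee_rot': [-2.266, 1.549, -2.775], 'wrist_force': [-0.37, 0.088, -0.704], 'width': 0.069, 'joint_positions': [-0.141, 0.372, -0.569, 1.514, 0.196, 1.336, -1.237]}
jaw az -29.2 rotvec to level [ 0.008 -0.02   0.014]
jar_yellow_center 0.82 [271.3, 116.9, 65.6, 69.2] 0.1243 [0.5556 0.3489] [0.043 0.044]
jar_blue_center 0.84 [151.6, 121.2, 92.1, 67.9] 0.1241 [0.4824 0.3901] [0.043 0.042]
```

Call:
apply_moves(
  offset=[
    [4,18,0],
    [4,15,0],
    [1,4,0],
    [0,0,0],
    [0,0,0],
  ],
  angular=[
    [0.008,-0.02,0.014],
    [0,0,0],
    [0,0,0],
    [0,0,0],
    [0,0,0],
  ],
)

```text
time_s: 17.88
ee_pos: [0.5585, 0.3327, 0.1963]
ee_rot: [-0.766, 1.563, -1.275]
wrist_force: [-0.2, -0.3, -0.0]
width: 0.0698
```

```bash
python3 - <<'E'
from h import *
s,im=wrist("w16.png"); s=st(); lev(s,-28.4); seen("wrist",im,["jar_yellow_center","jar_blue_center"],s)
E
```

```text
{'time_s': 17.883, 'ee_pos': [0.559, 0.333, 0.196], 'ee_rot': [-0.766, 1.563, -1.275], 'wrist_force': [-0.247, -0.324, -0.023], 'width': 0.07, 'joint_positions': [-0.184, 0.407, -0.566, 1.473, 0.228, 1.33, -1.277]}
{'time_s': 17.933, 'ee_pos': [0.559, 0.332, 0.196], 'ee_rot': [-0.777, 1.563, -1.286], 'wrist_force': [0.727, -0.08, -0.721], 'width': 0.07, 'joint_positions': [-0.184, 0.407, -0.566, 1.473, 0.228, 1.33, -1.277]}
jaw az -29.1 rotvec to level [0.008 0.002 0.013]
jar_yellow_center 0.9 [271.0, 146.9, 61.2, 77.5] 0.125 [0.5559 0.3518] [0.043 0.043]
jar_blue_center 0.91 [151.0, 152.3, 89.5, 74.4] 0.1247 [0.4823 0.3928] [0.044 0.044]
```

View pics/w16.png

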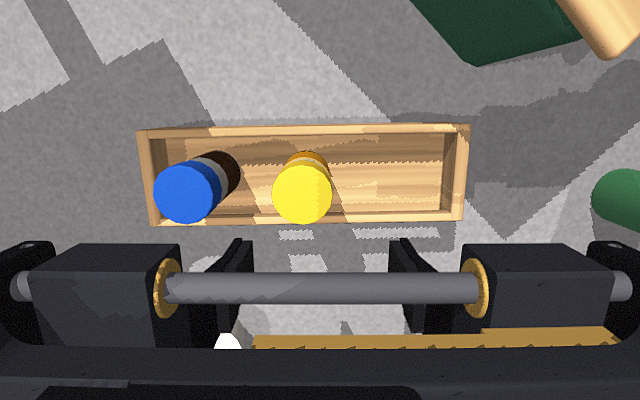

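Call:
apply_moves(
  offset=[
    [-3,16,0],
    [0,0,0],
    [0,0,0],
  ],
  angular=[
    [0.007,0.002,0.012],
    [0,0,0],
    [0,0,0],
  ],
)

```text
time_s: 18.28
ee_pos: [0.5559, 0.3485, 0.1971]
ee_rot: [0.471, 1.569, -0.026]
wrist_force: [0.4, -0.6, 0.9]
width: 0.0695
```

Call:
apply_moves(
  offset=[
    [0,0,-15],
    [0,0,-15],
    [0,0,-10],
    [0,0,0],
  ],
  angular=[
    [0,0,0],
    [0,0,0],
    [0,0,0],
    [0,0,0],
  ],
)

```text
time_s: 18.62
ee_pos: [0.5558, 0.3502, 0.1571]
ee_rot: [0.999, 1.567, 0.504]
wrist_force: [-0.8, -0.3, -0.3]
width: 0.0699
```

```bash
python3 - <<'E'
from h import *
s=st(); lev(s,-28.4)
E
```

```text
{'time_s': 18.617, 'ee_pos': [0.556, 0.35, 0.157], 'ee_rot': [0.999, 1.567, 0.504], 'wrist_force': [-0.773, -0.25, -0.26], 'width': 0.07, 'joint_positions': [-0.205, 0.444, -0.568, 1.508, 0.246, 1.257, -1.3]}
jaw az -28.4 rotvec to level [-0.002  0.003  0.   ]
```

Call:
apply_moves(
  offset=[
    [0,1,-15],
    [0,0,-15],
    [0,0,-15],
    [0,0,0],
  ],
  angular=[
    [0,0.004,0],
    [0,0,0],
    [0,0.003,0],
    [0,0,0],
  ],
)

```text
time_s: 18.95
ee_pos: [0.5562, 0.3515, 0.1103]
ee_rot: [2.905, 1.567, 2.409]
wrist_force: [1.0, -0.4, 0.9]
width: 0.0696
```

```bash
python3 - <<'E'
from h import *
s=st(); lev(s,-28.4); wrist("w17.png")
E
```

```text
{'time_s': 18.95, 'ee_pos': [0.556, 0.351, 0.11], 'ee_rot': [2.905, 1.567, 2.409], 'wrist_force': [0.986, -0.38, 0.897], 'width': 0.07, 'joint_positions': [-0.212, 0.487, -0.558, 1.55, 0.267, 1.183, -1.315]}
jaw az -28.4 rotvec to level [-0.003 -0.003  0.   ]
{'time_s': 18.95, 'ee_pos': [0.556, 0.351, 0.11], 'ee_rot': [2.905, 1.567, 2.409], 'wrist_force': [0.986, -0.38, 0.897], 'width': 0.07, 'joint_positions': [-0.212, 0.487, -0.558, 1.55, 0.267, 1.183, -1.315]}
```

View pics/w17.png

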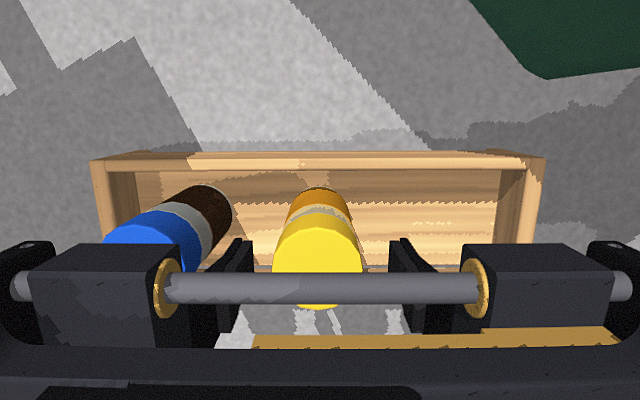

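The yellow jar is centred, and the left finger sits between it and the blue jar. Continuing down.

Call:
apply_moves(
  offset=[
    [0,0,-13],
    [0,0,-13],
    [0,0,-10],
    [0,0,-3],
    [0,0,0],
  ],
  angular=[
    [0,0,0],
    [0,0.002,0],
    [0,0.002,0],
    [0,0,0],
    [0,0,0],
  ],
)

```text
time_s: 19.42
ee_pos: [0.5575, 0.3527, 0.071]
ee_rot: [2.767, 1.564, 2.271]
wrist_force: [0.4, -0.8, -0.4]
width: 0.0696
```

Call:
apply_moves(
  offset=[
    [0,0,0],
    [0,0,0],
    [0,0,0],
    [0,0,0],
    [0,0,0],
  ],
  angular=[
    [0,0,0],
    [0,0,0],
    [0,0,0],
    [0,0,0],
    [0,0,0],
  ],
  fingers=-1,
)

```text
time_s: 19.83
ee_pos: [0.558, 0.3534, 0.0724]
ee_rot: [2.537, 1.564, 2.04]
wrist_force: [-1.4, 0.9, 1.6]
width: 0.0444
```

```bash
python3 - <<'E'
from h import *
s=st(); lev(s,-28.4)
E
```

```text
{'time_s': 19.833, 'ee_pos': [0.558, 0.353, 0.072], 'ee_rot': [2.537, 1.564, 2.04], 'wrist_force': [-1.388, 0.878, 1.615], 'width': 0.044, 'joint_positions': [-0.22, 0.526, -0.548, 1.578, 0.288, 1.118, -1.329]}
jaw az -28.4 rotvec to level [-0.006 -0.003  0.   ]
```

Call:
apply_moves(
  offset=[
    [0,0,12],
    [0,0,20],
    [0,0,28],
    [0,0,30],
    [0,0,20],
    [0,0,5],
    [0,0,0],
  ],
  angular=[
    [0,0,0],
    [0,0,0],
    [0,0,0],
    [0,0,0],
    [0,0,0],
    [0,0,0],
    [0,0,0],
  ],
)

```text
time_s: 20.42
ee_pos: [0.5559, 0.3523, 0.1956]
ee_rot: [2.791, 1.564, 2.296]
wrist_force: [-0.6, 0.1, -1.6]
width: 0.0434
```

```bash
python3 - <<'E'
from h import *
s=st(); lev(s,-28.4)
E
```

```text
{'time_s': 20.417, 'ee_pos': [0.556, 0.352, 0.196], 'ee_rot': [2.791, 1.564, 2.296], 'wrist_force': [-0.569, 0.115, -1.636], 'width': 0.043, 'joint_positions': [-0.203, 0.425, -0.575, 1.452, 0.226, 1.332, -1.286]}
jaw az -28.4 rotvec to level [-0.005 -0.005 -0.001]
```

Call:
apply_moves(
  offset=[
    [-5,-30,2],
    [-6,-38,2],
    [-6,-38,2],
    [-6,-38,2],
    [-6,-38,2],
    [-6,-38,2],
    [-6,-38,2],
    [-6,-38,2],
  ],
  angular=[
    [0,0,0],
    [0,0,0],
    [0,0,0],
    [0,0,0],
    [0,0,0],
    [0,0,0],
    [0,0,0],
    [0,0,0],
  ],
)

```text
time_s: 21.08
ee_pos: [0.4985, 0.0543, 0.2027]
ee_rot: [3.063, 1.552, 2.582]
wrist_force: [1.5, -0.7, -1.1]
width: 0.0429
```

```bash
python3 - <<'E'
from h import *
s=st(); lev(s,-28.4)
E
```

```text
{'time_s': 21.083, 'ee_pos': [0.499, 0.054, 0.203], 'ee_rot': [3.063, 1.552, 2.582], 'wrist_force': [1.506, -0.686, -1.119], 'width': 0.043, 'joint_positions': [0.257, 0.083, -0.466, 1.814, 0.026, 1.266, -0.696]}
jaw az -27.5 rotvec to level [-0.01  -0.015 -0.015]
```

Call:
apply_moves(
  offset=[
    [-4,-36,0],
    [-4,-36,0],
    [-4,-36,0],
    [-4,-36,0],
    [-4,-36,0],
    [-4,-30,0],
    [-2,-15,0],
    [0,0,0],
  ],
  angular=[
    [-0.008,-0.013,0],
    [0,0,0],
    [0,0,0],
    [0,0,0],
    [0,0,0],
    [0,0,0],
    [0,0,0],
    [0,0,0],
  ],
)

```text
time_s: 21.75
ee_pos: [0.4604, -0.1921, 0.1942]
ee_rot: [-2.579, 1.558, -3.074]
wrist_force: [-0.9, 0.3, -1.7]
width: 0.0432
```

```bash
python3 - <<'E'
from h import *
s,im=wrist("w18.png"); s=st(); lev(s,-28.4); seen("wrist",im,["coaster_slate"],s)
E
```

```text
{'time_s': 21.75, 'ee_pos': [0.46, -0.192, 0.194], 'ee_rot': [-2.579, 1.558, -3.074], 'wrist_force': [-0.898, 0.283, -1.669], 'width': 0.043, 'joint_positions': [0.527, 0.066, -0.233, 1.844, 0.021, 1.245, -0.207]}
{'time_s': 21.8, 'ee_pos': [0.46, -0.191, 0.194], 'ee_rot': [-2.629, 1.557, -3.123], 'wrist_force': [-0.253, -0.088, -1.77], 'width': 0.044, 'joint_positions': [0.526, 0.066, -0.235, 1.845, 0.021, 1.245, -0.209]}
jaw az -28.3 rotvec to level [ 0.    -0.013 -0.002]
coaster_slate 0.56 [293.8, 140.3, 96.7, 89.6] 0.005 [ 0.4707 -0.2086] [0.087 0.084]
```

View pics/w18.png

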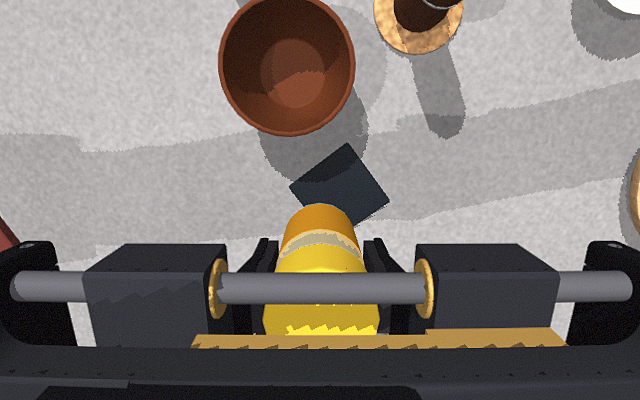

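Call:
apply_moves(
  offset=[
    [8,-15,0],
    [2,-4,-8],
    [0,0,-15],
    [0,0,-15],
    [0,0,0],
  ],
  angular=[
    [0,-0.012,0],
    [0,0,0],
    [0,0,0],
    [0,0,0],
    [0,0,0],
  ],
)

```text
time_s: 22.27
ee_pos: [0.4738, -0.2018, 0.1527]
ee_rot: [2.046, 1.568, 1.564]
wrist_force: [0.2, 0.8, -2.2]
width: 0.0433
```

```bash
python3 - <<'E'
from h import *
s,im=wrist("w19.png"); s=st(); lev(s,-28.4); seen("wrist",im,["coaster_slate","bowl"],s)
E
```

```text
{'time_s': 22.267, 'ee_pos': [0.474, -0.202, 0.153], 'ee_rot': [2.046, 1.568, 1.564], 'wrist_force': [0.208, 0.85, -2.232], 'width': 0.043, 'joint_positions': [0.531, 0.125, -0.229, 1.87, 0.028, 1.151, -0.19]}
{'time_s': 22.317, 'ee_pos': [0.474, -0.202, 0.154], 'ee_rot': [1.663, 1.568, 1.182], 'wrist_force': [0.297, 0.204, -1.181], 'width': 0.043, 'joint_positions': [0.531, 0.124, -0.229, 1.868, 0.028, 1.153, -0.189]}
jaw az -27.6 rotvec to level [-0.002  0.001 -0.014]
coaster_slate 0.91 [269.2, 143.2, 110.4, 85.7] 0.0065 [ 0.4716 -0.2078] [0.088 0.08 ]
bowl 0.59 [176.0, 0.0, 163.2, 135.8] 0.0602 [ 0.4869 -0.0858] [0.113 0.108]
bowl 0.2 [266.0, 144.1, 114.2, 85.5] 0.0064 [ 0.471  -0.2081] [0.089 0.08 ]
```

View pics/w19.png

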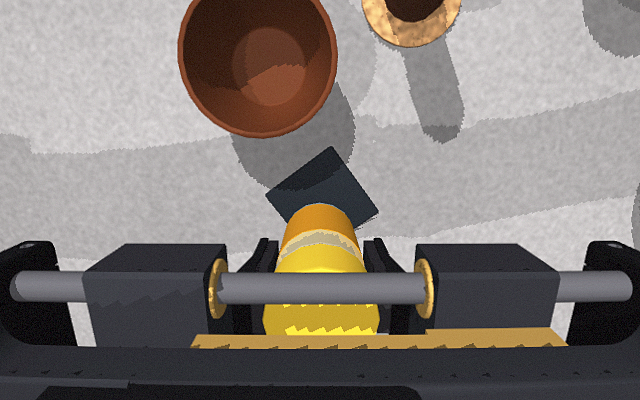

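Call:
apply_moves(
  offset=[
    [-4,-8,-10],
    [0,0,-15],
    [0,0,-15],
    [0,0,-15],
    [0,0,0],
  ],
  angular=[
    [0,0,0],
    [0,0,0],
    [0,0,0],
    [0,0,0],
    [0,0,0],
  ],
)

```text
time_s: 22.83
ee_pos: [0.473, -0.2132, 0.1019]
ee_rot: [0.216, 1.559, -0.265]
wrist_force: [0.2, 0.4, -2.7]
width: 0.0431
```

```bash
python3 - <<'E'
from h import *
s=st(); lev(s,-28.4)
E
```

```text
{'time_s': 22.833, 'ee_pos': [0.473, -0.213, 0.102], 'ee_rot': [0.216, 1.559, -0.265], 'wrist_force': [0.249, 0.436, -2.712], 'width': 0.043, 'joint_positions': [0.54, 0.174, -0.22, 1.927, 0.043, 1.034, -0.18]}
jaw az -27.6 rotvec to level [ 0.003  0.011 -0.015]
```

Call:
apply_moves(
  offset=[
    [-3,2,-10],
    [0,0,-12],
    [0,0,-12],
    [0,0,0],
    [0,0,0],
  ],
  angular=[
    [0.003,0.01,0],
    [0,0.002,0],
    [0,0.002,0],
    [0,0,0],
    [0,0,0],
  ],
)

```text
time_s: 23.25
ee_pos: [0.4701, -0.2124, 0.0663]
ee_rot: [-2.249, 1.568, -2.731]
wrist_force: [0.4, -0.6, -0.8]
width: 0.0433
```

```bash
python3 - <<'E'
from h import *
s=st(); lev(s); s,im=wrist("w20.png"); s=st(); seen("wrist",im,["coaster_slate","bowl"],s)
E
```

```text
{'time_s': 23.25, 'ee_pos': [0.47, -0.212, 0.066], 'ee_rot': [-2.249, 1.568, -2.731], 'wrist_force': [0.373, -0.554, -0.783], 'width': 0.043, 'joint_positions': [0.534, 0.22, -0.219, 1.955, 0.059, 0.974, -0.195]}
jaw az -27.6 rotvec to level [ 0.001 -0.002 -0.   ]
{'time_s': 23.25, 'ee_pos': [0.47, -0.212, 0.066], 'ee_rot': [-2.249, 1.568, -2.731], 'wrist_force': [0.373, -0.554, -0.783], 'width': 0.043, 'joint_positions': [0.534, 0.22, -0.219, 1.955, 0.059, 0.974, -0.195]}
{'time_s': 23.3, 'ee_pos': [0.47, -0.212, 0.066], 'ee_rot': [-2.364, 1.568, -2.846], 'wrist_force': [-0.123, -0.128, -3.131], 'width': 0.043, 'joint_positions': [0.534, 0.22, -0.219, 1.955, 0.059, 0.975, -0.195]}
coaster_slate 0.75 [243.2, 140.8, 153.9, 112.0] 0.0049 [ 0.4702 -0.2065] [0.087 0.077]
bowl 0.82 [94.6, 0.0, 250.6, 125.8] 0.0589 [ 0.4826 -0.0983] [0.106 0.083]
```

View pics/w20.png

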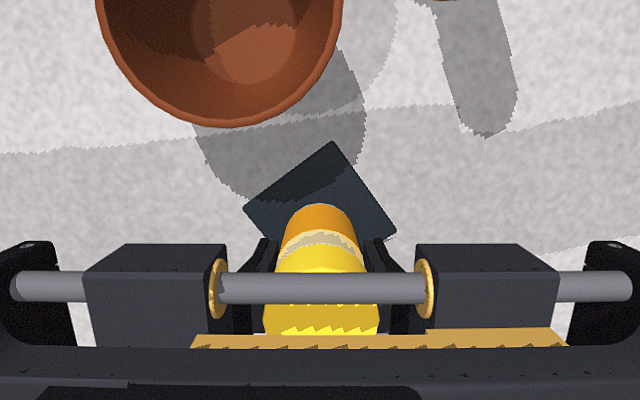

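Call:
apply_moves(
  offset=[
    [0,2,-7],
    [0,0,-7],
    [0,0,-4],
    [0,0,0],
    [0,0,0],
  ],
  angular=[
    [0,0,0],
    [0,0,0],
    [0,0,0],
    [0,0,0],
    [0,0,0],
  ],
)

```text
time_s: 23.82
ee_pos: [0.4714, -0.2105, 0.0485]
ee_rot: [-0.665, 1.568, -1.147]
wrist_force: [0.3, 0.5, -2.2]
width: 0.0434
```

```bash
python3 - <<'E'
from h import *
s=st(); lev(s)
E
```

```text
{'time_s': 23.817, 'ee_pos': [0.471, -0.21, 0.048], 'ee_rot': [-0.665, 1.568, -1.147], 'wrist_force': [0.304, 0.455, -2.236], 'width': 0.043, 'joint_positions': [0.529, 0.242, -0.219, 1.971, 0.067, 0.933, -0.205]}
jaw az -27.6 rotvec to level [0.002 0.001 0.   ]
```

Call:
apply_moves(
  offset=[
    [-1,0,-3],
    [0,0,0],
    [0,0,0],
  ],
  angular=[
    [0,0,0],
    [0,0,0],
    [0,0,0],
  ],
)

```text
time_s: 24.07
ee_pos: [0.4714, -0.2111, 0.0473]
ee_rot: [-0.382, 1.566, -0.864]
wrist_force: [-0.2, -0.2, -1.7]
width: 0.0435
```

Call:
apply_moves(
  offset=[
    [0,0,-3],
    [0,0,0],
    [0,0,0],
  ],
  angular=[
    [0,0,0],
    [0,0,0],
    [0,0,0],
  ],
)

```text
time_s: 24.32
ee_pos: [0.4724, -0.2117, 0.047]
ee_rot: [-0.3, 1.563, -0.782]
wrist_force: [-0.1, -0.2, -1.4]
width: 0.0434
```

Call:
apply_moves(
  offset=[
    [-1,1,-2],
    [0,0,0],
    [0,0,0],
    [0,0,0],
    [0,0,0],
  ],
  angular=[
    [0,0.006,0],
    [0,0,0],
    [0,0,0],
    [0,0,0],
    [0,0,0],
  ],
  fingers=0.6,
)

```text
time_s: 24.73
ee_pos: [0.4713, -0.2106, 0.0441]
ee_rot: [-1.372, 1.566, -1.854]
wrist_force: [0.0, -0.5, -0.3]
width: 0.0664
```

Call:
apply_moves(
  offset=[
    [0,0,25],
    [0,0,30],
    [0,0,30],
    [0,0,35],
    [0,0,25],
    [0,0,0],
  ],
  angular=[
    [0,0,0],
    [0,0,0],
    [0,0,0],
    [0,0,0],
    [0,0,0],
    [0,0,0],
  ],
)

```text
time_s: 25.23
ee_pos: [0.4679, -0.209, 0.1927]
ee_rot: [-2.424, 1.563, -2.905]
wrist_force: [0.6, -0.8, -0.2]
width: 0.0696
```

```bash
python3 - <<'E'
from h import *
s,im=wrist("w21.png"); s=st(); lev(s,67); lev(s,-113); seen("wrist",im,["jar_yellow_center","bowl","strainer_grip"],s)
E
```

```text
{'time_s': 25.233, 'ee_pos': [0.468, -0.209, 0.193], 'ee_rot': [-2.424, 1.563, -2.905], 'wrist_force': [0.566, -0.811, -0.225], 'width': 0.07, 'joint_positions': [0.54, 0.091, -0.222, 1.821, 0.025, 1.239, -0.171]}
{'time_s': 25.283, 'ee_pos': [0.467, -0.209, 0.191], 'ee_rot': [-2.519, 1.562, -3.001], 'wrist_force': [-0.392, 0.082, -0.626], 'width': 0.07, 'joint_positions': [0.54, 0.092, -0.222, 1.824, 0.026, 1.236, -0.171]}
jaw az -27.6 rotvec to level [ 0.008 -0.006  1.651]
jaw az -27.6 rotvec to level [-0.006 -0.008 -1.491]
jar_yellow_center 0.8 [297.6, 164.2, 58.2, 71.5] 0.0981 [ 0.4706 -0.2133] [0.043 0.043]
bowl 0.97 [199.7, 0.5, 138.9, 119.2] 0.0571 [ 0.486  -0.0855] [0.111 0.109]
strainer_grip 0.76 [359.0, 266.3, 96.6, 67.2] 0.0463 [ 0.4773 -0.2814] [0.073 0.176]
```

View pics/w21.png

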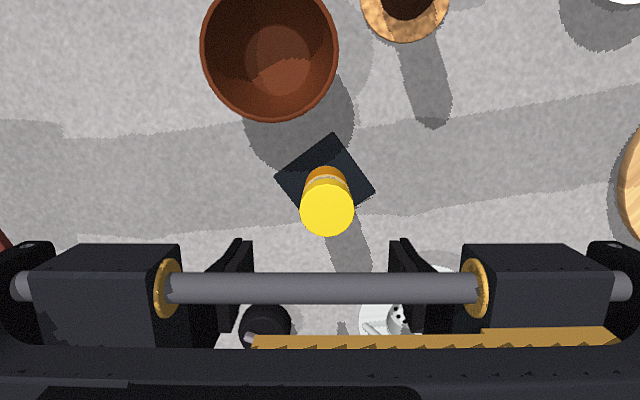

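The yellow jar stands at (0.4706, -0.213), within 3 mm of the slate's centre. Now the strainer: turn the jaw by about -1.49 rad and move over it.

Call:
apply_moves(
  offset=[
    [3,-22,3],
    [3,-22,3],
    [3,-22,3],
    [3,-22,3],
    [3,-22,3],
    [3,-22,3],
    [3,-22,2],
    [3,-12,0],
  ],
  angular=[
    [0,0,-0.12],
    [0,0,-0.12],
    [0,0,-0.12],
    [0,0,-0.12],
    [0,0,-0.12],
    [0,0,-0.12],
    [0,0,-0.12],
    [0,0,-0.12],
  ],
  fingers=0,
)

```text
time_s: 26.1
ee_pos: [0.4839, -0.3739, 0.1924]
ee_rot: [-2.681, 1.534, 2.132]
wrist_force: [-0.7, -0.2, -0.4]
width: 0.0439
```

```bash
python3 - <<'E'
from h import *
s=st(); lev(s,-113)
E
```

```text
{'time_s': 26.1, 'ee_pos': [0.484, -0.374, 0.192], 'ee_rot': [-2.681, 1.534, 2.132], 'wrist_force': [-0.72, -0.212, -0.44], 'width': 0.044, 'joint_positions': [0.615, 0.3, -0.026, 1.571, -0.008, 1.305, -0.878]}
jaw az -84.2 rotvec to level [-0.035 -0.011 -0.502]
```

Call:
apply_moves(
  offset=[
    [3,-6,5],
    [3,-4,5],
    [2,-2,5],
    [0,0,0],
    [0,0,0],
    [0,0,0],
  ],
  angular=[
    [-0.02,-0.005,-0.12],
    [-0.01,0,-0.12],
    [0,0,-0.12],
    [0,0,-0.08],
    [0,0,0],
    [0,0,0],
  ],
)

```text
time_s: 26.6
ee_pos: [0.4866, -0.3891, 0.1941]
ee_rot: [-1.811, 1.54, 2.541]
wrist_force: [-0.8, 1.2, 0.1]
width: 0.0435
```

```bash
cat >> h.py <<'E'
def bar(im,s,cam_="wrist",z0=.078):
    o=nets.regions_of(cam_,"strainer_grip")[0]; P=pts(im,o["region"],s); Q=P[(P[:,2]>z0)]
    (c,wh,a)=cv2.minAreaRect(Q[:,:2].astype(np.float32)); w=np.linalg.svd(Q[:,:2]-Q[:,:2].mean(0))[2][0]
    print("bar",len(Q),"conf",o["confidence"],"c",np.round(c,4),"wh",np.round(wh,4),a,"pca az",np.degrees(np.arctan2(w[1],w[0])),"zmed",np.median(Q[:,2]).round(4))
E
python3 - <<'E'
from h import *
s,im=wrist("w22.png"); s=st(); lev(s,-113); bar(im,s); seen("wrist",im,["strainer_grip"],s)
E
```

```text
{'time_s': 26.6, 'ee_pos': [0.487, -0.389, 0.194], 'ee_rot': [-1.811, 1.54, 2.541], 'wrist_force': [-0.836, 1.243, 0.099], 'width': 0.043, 'joint_positions': [0.57, 0.317, 0.042, 1.545, -0.013, 1.31, -1.318]}
{'time_s': 26.65, 'ee_pos': [0.486, -0.389, 0.194], 'ee_rot': [-1.812, 1.539, 2.541], 'wrist_force': [0.477, -0.643, -0.603], 'width': 0.043, 'joint_positions': [0.57, 0.317, 0.042, 1.546, -0.013, 1.31, -1.318]}
jaw az -110.6 rotvec to level [-0.018 -0.025 -0.041]
bar 1066 conf 0.92 c [ 0.4954 -0.3904] wh [0.01   0.0776] 67.30152893066406 pca az 157.28885768885027 zmed 0.0848
strainer_grip 0.92 [248.5, 105.8, 141.3, 134.6] 0.085 [ 0.4954 -0.3904] [0.071 0.034]
```

View pics/w22.png

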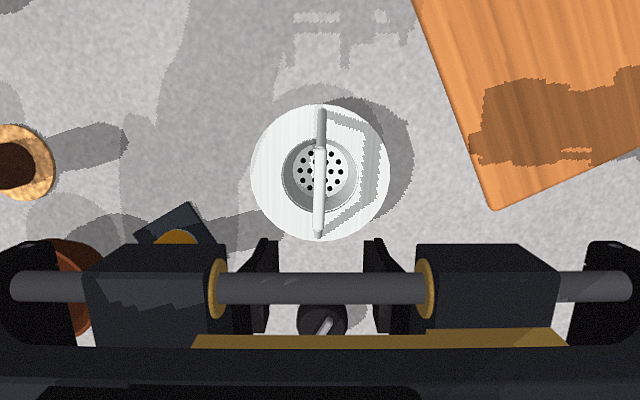

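The bar centre is at (0.4954, -0.3904) with azimuth -22.7°. In the picture it runs from (320,108) to (318,236), square to the jaws.

Call:
apply_moves(
  offset=[
    [7,-1,0],
    [0,0,-8],
    [0,0,-15],
    [0,0,-15],
    [0,0,0],
  ],
  angular=[
    [-0.018,-0.025,-0.035],
    [0,0,0],
    [0,0,0],
    [0,0,0],
    [0,0,0],
  ],
)

```text
time_s: 27.17
ee_pos: [0.4935, -0.3895, 0.1545]
ee_rot: [1.47, 1.57, -0.486]
wrist_force: [-0.8, 0.5, -0.6]
width: 0.0438
```

```bash
python3 - <<'E'
from h import *
s,im=wrist("w23.png"); s=st(); lev(s,-112.7); bar(im,s)
E
```

```text
{'time_s': 27.167, 'ee_pos': [0.493, -0.389, 0.154], 'ee_rot': [1.47, 1.57, -0.486], 'wrist_force': [-0.755, 0.513, -0.564], 'width': 0.044, 'joint_positions': [0.565, 0.332, 0.04, 1.609, -0.014, 1.2, -1.348]}
{'time_s': 27.217, 'ee_pos': [0.494, -0.39, 0.156], 'ee_rot': [1.413, 1.569, -0.544], 'wrist_force': [1.314, 0.328, 1.022], 'width': 0.044, 'joint_positions': [0.565, 0.331, 0.04, 1.607, -0.014, 1.202, -1.348]}
jaw az -112.1 rotvec to level [ 0.001  0.002 -0.011]
bar 1413 conf 0.6 c [ 0.4966 -0.3913] wh [0.053  0.0606] 26.789913177490234 pca az 157.38370799303493 zmed 0.0865
```

Call:
apply_moves(
  offset=[
    [2,-1,-15],
    [0,0,-15],
    [0,0,-15],
    [0,0,-10],
    [0,0,0],
  ],
  angular=[
    [0,0.004,-0.01],
    [0,0.002,0],
    [0,0.002,0],
    [0,0,0],
    [0,0,0],
  ],
)

```text
time_s: 27.68
ee_pos: [0.4978, -0.3924, 0.1009]
ee_rot: [0.014, 1.566, -1.951]
wrist_force: [-0.6, 0.2, -0.2]
width: 0.0436
```

```bash
python3 - <<'E'
from h import *
s,im=wrist("w24.png"); s=st(); lev(s,-112.7); bar(im,s)
E
```

```text
{'time_s': 27.683, 'ee_pos': [0.498, -0.392, 0.101], 'ee_rot': [0.014, 1.566, -1.951], 'wrist_force': [-0.598, 0.244, -0.157], 'width': 0.044, 'joint_positions': [0.563, 0.386, 0.04, 1.651, -0.011, 1.104, -1.36]}
{'time_s': 27.733, 'ee_pos': [0.498, -0.393, 0.102], 'ee_rot': [0.115, 1.566, -1.85], 'wrist_force': [0.533, -0.219, 0.184], 'width': 0.044, 'joint_positions': [0.563, 0.386, 0.04, 1.65, -0.011, 1.105, -1.36]}
jaw az -112.6 rotvec to level [ 0.005 -0.001 -0.002]
bar 1695 conf 0.64 c [ 0.5002 -0.3921] wh [0.0593 0.0605] 23.39508628845215 pca az 157.09448215429433 zmed 0.086
```

View pics/w24.png

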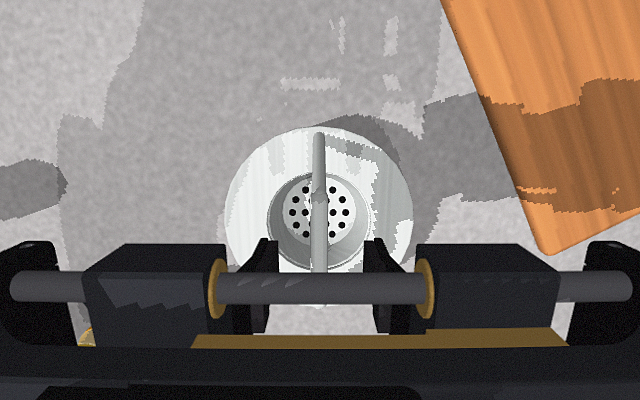

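The bar lies midway between the jaws (column 319). Finishing the descent.

Call:
apply_moves(
  offset=[
    [-3,2,-13],
    [0,0,-13],
    [0,0,-8],
    [0,0,-2],
    [0,0,0],
  ],
  angular=[
    [0.004,0,0],
    [0,0.002,0],
    [0,0,0],
    [0,0,0],
    [0,0,0],
  ],
)

```text
time_s: 28.2
ee_pos: [0.4963, -0.3917, 0.0661]
ee_rot: [0.636, 1.567, -1.33]
wrist_force: [-0.1, 0.9, 0.4]
width: 0.0435
```

```bash
python3 - <<'E'
from h import *
s=st(); lev(s,-112.7)
E
```

```text
{'time_s': 28.2, 'ee_pos': [0.496, -0.392, 0.066], 'ee_rot': [0.636, 1.567, -1.33], 'wrist_force': [-0.127, 0.937, 0.417], 'width': 0.043, 'joint_positions': [0.567, 0.417, 0.037, 1.686, -0.015, 1.036, -1.357]}
jaw az -112.6 rotvec to level [ 0.004  0.001 -0.002]
```

Call:
apply_moves(
  offset=[
    [-1,1,-3],
    [0,0,0],
    [0,0,0],
  ],
  angular=[
    [0.003,0,0],
    [0,0,0],
    [0,0,0],
  ],
)

```text
time_s: 28.45
ee_pos: [0.4954, -0.3907, 0.0631]
ee_rot: [1.609, 1.57, -0.356]
wrist_force: [0.1, 1.1, -0.7]
width: 0.0433
```

Call:
apply_moves(
  offset=[
    [0,0,0],
    [0,0,0],
    [0,0,0],
    [0,0,0],
    [0,0,0],
    [0,0,0],
    [0,0,0],
  ],
  angular=[
    [0,0,0],
    [0,0,0],
    [0,0,0],
    [0,0,0],
    [0,0,0],
    [0,0,0],
    [0,0,0],
  ],
  fingers=-1,
)

```text
time_s: 29.03
ee_pos: [0.4962, -0.3913, 0.0646]
ee_rot: [1.468, 1.567, -0.497]
wrist_force: [0.1, -0.2, -0.9]
width: 0.0097
```

```bash
python3 - <<'E'
from h import *
s=st(); lev(s,-112.7)
E
```

```text
{'time_s': 29.033, 'ee_pos': [0.496, -0.391, 0.065], 'ee_rot': [1.468, 1.567, -0.497], 'wrist_force': [0.145, -0.194, -0.919], 'width': 0.01, 'joint_positions': [0.569, 0.418, 0.036, 1.688, -0.018, 1.032, -1.355]}
jaw az -112.6 rotvec to level [ 0.002  0.003 -0.002]
```

Call:
apply_moves(
  offset=[
    [0,0,12],
    [0,0,20],
    [0,0,28],
    [0,0,32],
    [0,0,32],
    [0,0,15],
    [0,0,5],
    [0,0,0],
  ],
  angular=[
    [0,0,0],
    [0,0,0],
    [0,0,0],
    [0,0,0],
    [0,0,0],
    [0,0,0],
    [0,0,0],
    [0,0,0],
  ],
)

```text
time_s: 29.7
ee_pos: [0.4927, -0.3889, 0.2172]
ee_rot: [-1.92, 1.569, 2.398]
wrist_force: [0.5, 0.1, -2.1]
width: 0.0098
```

```bash
python3 - <<'E'
from h import *
s=st(); lev(s); wrist("w25.png")
E
```

```text
{'time_s': 29.7, 'ee_pos': [0.493, -0.389, 0.217], 'ee_rot': [-1.92, 1.569, 2.398], 'wrist_force': [0.535, 0.139, -2.132], 'width': 0.01, 'joint_positions': [0.561, 0.292, 0.045, 1.53, -0.014, 1.322, -1.358]}
jaw az -112.6 rotvec to level [-0.001 -0.001 -0.   ]
{'time_s': 29.7, 'ee_pos': [0.493, -0.389, 0.217], 'ee_rot': [-1.92, 1.569, 2.398], 'wrist_force': [0.535, 0.139, -2.132], 'width': 0.01, 'joint_positions': [0.561, 0.292, 0.045, 1.53, -0.014, 1.322, -1.358]}
```

View pics/w25.png

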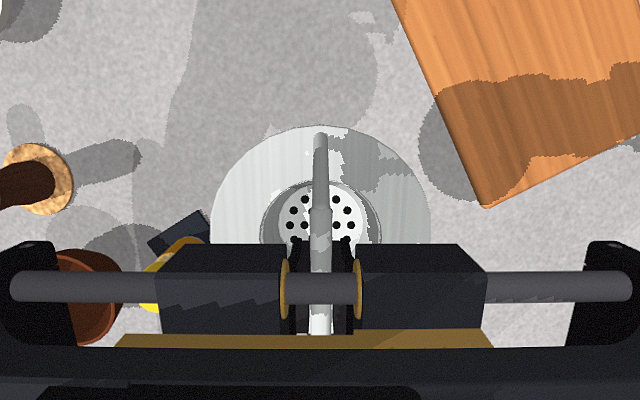

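The strainer is held level, with its bar between the pads at column 320. Carrying it over the bowl.

Call:
apply_moves(
  offset=[
    [-1,28,0],
    [-1,36,2],
    [-1,36,2],
    [-1,36,2],
    [-1,36,2],
    [-1,36,2],
    [-1,36,0],
    [-1,20,0],
  ],
  angular=[
    [0,0,0],
    [0,0,0],
    [0,0,0],
    [0,0,0],
    [0,0,0],
    [0,0,0],
    [0,0,0],
    [0,0,0],
  ],
)

```text
time_s: 30.42
ee_pos: [0.4735, -0.119, 0.2125]
ee_rot: [-1.383, 1.549, 2.923]
wrist_force: [0.4, 0.7, -1.2]
width: 0.0098
```

```bash
python3 - <<'E'
from h import *
s=st(); lev(s)
E
```

```text
{'time_s': 30.417, 'ee_pos': [0.473, -0.119, 0.213], 'ee_rot': [-1.383, 1.549, 2.923], 'wrist_force': [0.442, 0.732, -1.228], 'width': 0.01, 'joint_positions': [0.298, 0.036, -0.145, 1.837, 0.004, 1.291, -1.825]}
jaw az -113.3 rotvec to level [-0.005 -0.022  0.   ]
```

Call:
apply_moves(
  offset=[
    [5,12,0],
    [5,6,0],
    [2,0,0],
    [0,0,0],
    [0,0,0],
  ],
  angular=[
    [-0.004,-0.02,0],
    [0,0,0],
    [0,0,0],
    [0,0,0],
    [0,0,0],
  ],
)

```text
time_s: 30.83
ee_pos: [0.4827, -0.0947, 0.2067]
ee_rot: [-1.438, 1.559, 2.876]
wrist_force: [0.3, -0.4, -1.4]
width: 0.0097
```

```bash
python3 - <<'E'
from h import *
s,im=wrist("w26.png"); s=st(); lev(s); seen("wrist",im,["bowl"],s)
im=vision.get_image("scene"); save(im,"s2.png"); seen("scene",im,["bowl","strainer_grip"])
E
```

```text
{'time_s': 30.833, 'ee_pos': [0.483, -0.095, 0.207], 'ee_rot': [-1.438, 1.559, 2.876], 'wrist_force': [0.329, -0.406, -1.448], 'width': 0.01, 'joint_positions': [0.27, 0.041, -0.169, 1.844, 0.005, 1.269, -1.869]}
{'time_s': 30.883, 'ee_pos': [0.483, -0.095, 0.207], 'ee_rot': [-1.427, 1.559, 2.887], 'wrist_force': [-0.847, -0.101, -2.056], 'width': 0.009, 'joint_positions': [0.27, 0.041, -0.169, 1.844, 0.005, 1.269, -1.869]}
jaw az -112.8 rotvec to level [-0.003 -0.012  0.   ]
bowl 0.62 [270.1, 167.1, 41.3, 35.7] 0.0626 [ 0.4893 -0.0833] [0.11 0.11]
strainer_grip 0.63 [258.3, 135.9, 51.3, 36.5] 0.2249 [ 0.5004 -0.1026] [0.033 0.016]
```

View pics/w26.png

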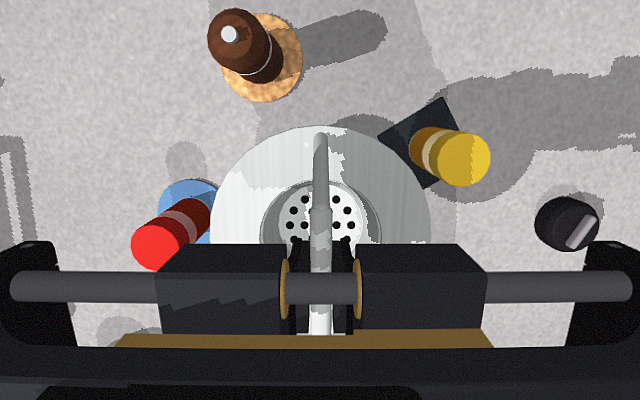

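View pics/s2.png

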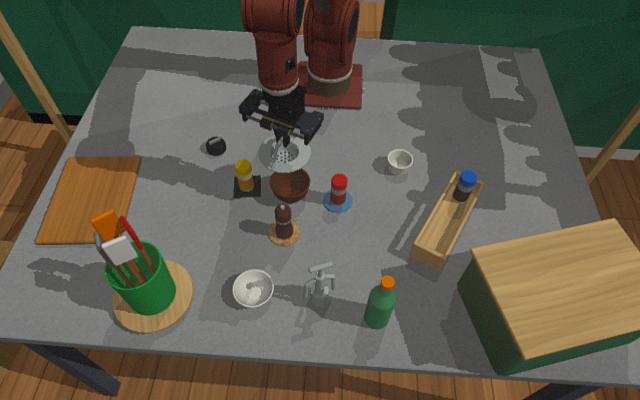

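Everything stands in place and the bowl is unmoved. Fine alignment to (0.486, -0.0845).

Call:
apply_moves(
  offset=[
    [3,9,0],
    [0,1,-8],
    [0,0,-15],
    [0,0,-12],
    [0,0,0],
  ],
  angular=[
    [-0.003,-0.011,0],
    [0,0,0],
    [0,0,0],
    [0,0,0],
    [0,0,0],
  ],
)

```text
time_s: 31.5
ee_pos: [0.4868, -0.0838, 0.171]
ee_rot: [1.836, 1.566, -0.134]
wrist_force: [-0.4, -0.3, -2.2]
width: 0.0095
```

```bash
python3 - <<'E'
from h import *
s=st(); lev(s)
E
```

```text
{'time_s': 31.5, 'ee_pos': [0.487, -0.084, 0.171], 'ee_rot': [1.836, 1.566, -0.134], 'wrist_force': [-0.449, -0.332, -2.156], 'width': 0.01, 'joint_positions': [0.257, 0.059, -0.183, 1.901, 0.012, 1.178, -1.9]}
jaw az -112.9 rotvec to level [0.001 0.005 0.   ]
```

Call:
apply_moves(
  offset=[
    [-1,0,-12],
    [0,0,-12],
    [0,0,-10],
    [0,0,0],
    [0,0,0],
  ],
  angular=[
    [0.001,0.005,0],
    [0,0.002,0],
    [0,0,0],
    [0,0,0],
    [0,0,0],
  ],
)

```text
time_s: 31.92
ee_pos: [0.4854, -0.0833, 0.1333]
ee_rot: [-1.334, 1.568, 2.979]
wrist_force: [0.2, -0.1, -1.9]
width: 0.0094
```

```bash
python3 - <<'E'
from h import *
s=st(); lev(s)
im=vision.get_image("scene"); save(im,"s3.png"); cv2.imwrite("pics/s3c.png",cv2.resize(im["pixels"][110:270,200:400,::-1],None,fx=4,fy=3.7))
E
```

```text
{'time_s': 31.917, 'ee_pos': [0.485, -0.083, 0.133], 'ee_rot': [-1.334, 1.568, 2.979], 'wrist_force': [0.232, -0.072, -1.933], 'width': 0.009, 'joint_positions': [0.255, 0.097, -0.184, 1.942, 0.02, 1.107, -1.907]}
jaw az -112.9 rotvec to level [-0.    -0.003  0.   ]
```

View pics/s3c.png

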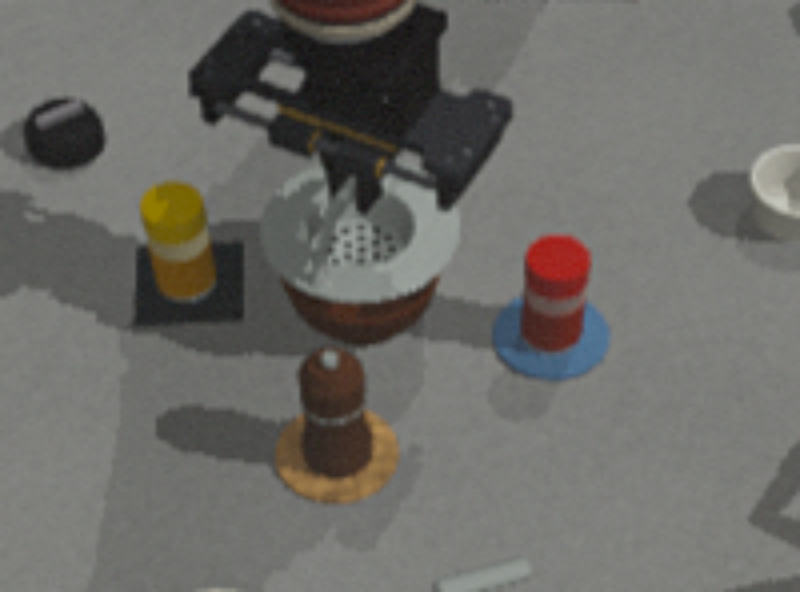

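The strainer is centred over the bowl. Lowering it in the last 36 mm.

Call:
apply_moves(
  offset=[
    [1,-1,-10],
    [0,0,-9],
    [0,0,-7],
    [0,0,0],
    [0,0,0],
  ],
  angular=[
    [0,0,0],
    [0,0.002,0],
    [0,0,0],
    [0,0,0],
    [0,0,0],
  ],
)

```text
time_s: 32.38
ee_pos: [0.4871, -0.0847, 0.1055]
ee_rot: [-1.233, 1.567, 3.08]
wrist_force: [-0.5, -0.0, -1.6]
width: 0.0095
```

```bash
python3 - <<'E'
from h import *
s=st(); lev(s)
E
```

```text
{'time_s': 32.383, 'ee_pos': [0.487, -0.085, 0.105], 'ee_rot': [-1.233, 1.567, 3.08], 'wrist_force': [-0.54, -0.037, -1.602], 'width': 0.01, 'joint_positions': [0.254, 0.131, -0.184, 1.967, 0.028, 1.049, -1.912]}
jaw az -112.9 rotvec to level [-0.    -0.003  0.   ]
```

Call:
apply_moves(
  offset=[
    [-1,0,-5],
    [0,0,-3],
    [0,0,0],
    [0,0,0],
  ],
  angular=[
    [0,0,0],
    [0,0,0],
    [0,0,0],
    [0,0,0],
  ],
)

```text
time_s: 32.72
ee_pos: [0.4862, -0.0847, 0.0969]
ee_rot: [-1.227, 1.568, 3.086]
wrist_force: [0.8, -0.2, -1.6]
width: 0.0096
```

Call:
apply_moves(
  offset=[
    [0,0,-2],
    [0,0,0],
    [0,0,0],
  ],
  angular=[
    [0,0,0],
    [0,0,0],
    [0,0,0],
  ],
)

```text
time_s: 32.97
ee_pos: [0.4879, -0.0848, 0.0976]
ee_rot: [1.432, 1.57, -0.539]
wrist_force: [-0.9, 0.1, -1.5]
width: 0.0093
```

```bash
python3 - <<'E'
from h import *
s=st(); lev(s)
E
```

```text
{'time_s': 32.967, 'ee_pos': [0.488, -0.085, 0.098], 'ee_rot': [1.432, 1.57, -0.539], 'wrist_force': [-0.903, 0.118, -1.512], 'width': 0.009, 'joint_positions': [0.253, 0.138, -0.184, 1.977, 0.03, 1.028, -1.914]}
jaw az -112.9 rotvec to level [ 0.     0.001 -0.   ]
```

Call:
apply_moves(
  offset=[
    [-2,0,-3],
    [0,0,-1],
    [0,0,0],
    [0,0,0],
  ],
  angular=[
    [0,0,0],
    [0,0,0],
    [0,0,0],
    [0,0,0],
  ],
)

```text
time_s: 33.3
ee_pos: [0.4886, -0.0847, 0.0968]
ee_rot: [1.828, 1.563, -0.142]
wrist_force: [-0.7, -0.2, -1.7]
width: 0.0098
```

Call:
apply_moves(
  offset=[
    [-3,0,-3],
    [0,0,-2],
    [0,0,0],
    [0,0,0],
  ],
  angular=[
    [0,0.006,0],
    [0,0,0],
    [0,0,0],
    [0,0,0],
  ],
)

```text
time_s: 33.63
ee_pos: [0.4908, -0.0849, 0.0973]
ee_rot: [1.787, 1.558, -0.183]
wrist_force: [-0.4, 0.3, -2.6]
width: 0.0096
```

```bash
python3 - <<'E'
from h import *
s=st(); lev(s)
im=vision.get_image("scene"); s=st(); seen("scene",im,["bowl"]); cv2.imwrite("pics/s4c.png",cv2.resize(im["pixels"][110:270,200:400,::-1],None,fx=4,fy=3.7))
E
```

```text
{'time_s': 33.633, 'ee_pos': [0.491, -0.085, 0.097], 'ee_rot': [1.787, 1.558, -0.183], 'wrist_force': [-0.419, 0.267, -2.551], 'width': 0.01, 'joint_positions': [0.253, 0.135, -0.184, 1.981, 0.031, 1.014, -1.915]}
jaw az -112.9 rotvec to level [0.002 0.013 0.   ]
{'time_s': 33.683, 'ee_pos': [0.491, -0.085, 0.097], 'ee_rot': [1.785, 1.558, -0.185], 'wrist_force': [-0.183, 0.018, -2.311], 'width': 0.009, 'joint_positions': [0.253, 0.136, -0.184, 1.982, 0.031, 1.014, -1.915]}
```

View pics/s4c.png

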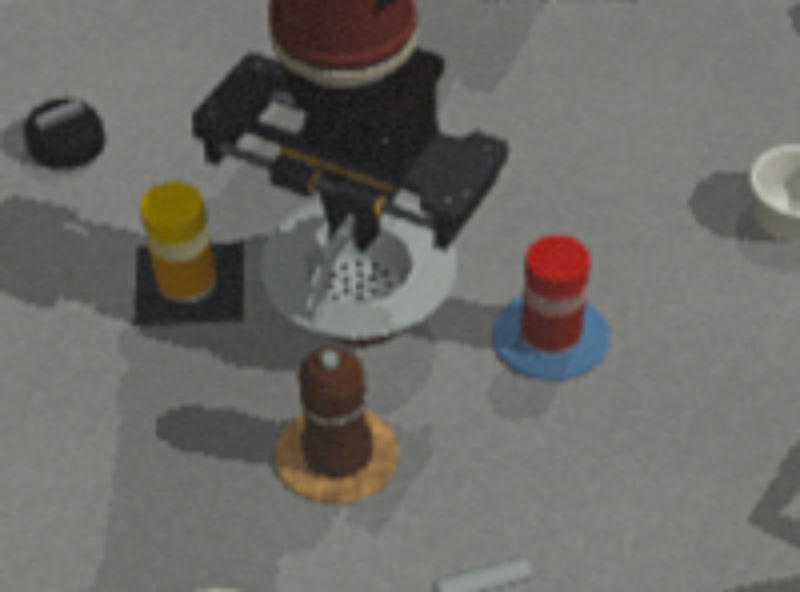

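The strainer appears seated, but the TCP crept +4 mm in x and pitched 0.013 rad while pressing. I'll lift slightly, re-centre and level.

Call:
apply_moves(
  offset=[
    [-3,0,4],
    [-3,0,2],
    [0,0,0],
    [0,0,0],
  ],
  angular=[
    [0.002,0.012,0],
    [0,0.003,0],
    [0,0,0],
    [0,0,0],
  ],
)

```text
time_s: 34.07
ee_pos: [0.4822, -0.0848, 0.1016]
ee_rot: [-1.234, 1.562, 3.079]
wrist_force: [-0.1, -0.2, -2.3]
width: 0.0096
```

```bash
python3 - <<'E'
from h import *
s=st(); lev(s)
E
```

```text
{'time_s': 34.067, 'ee_pos': [0.482, -0.085, 0.102], 'ee_rot': [-1.234, 1.562, 3.079], 'wrist_force': [-0.096, -0.202, -2.334], 'width': 0.01, 'joint_positions': [0.255, 0.129, -0.183, 1.978, 0.027, 1.045, -1.911]}
jaw az -112.9 rotvec to level [-0.001 -0.008  0.   ]
```

Call:
apply_moves(
  offset=[
    [2,0,-2],
    [0,0,-1],
    [0,0,0],
    [0,0,0],
  ],
  angular=[
    [0,-0.006,0],
    [0,0,0],
    [0,0,0],
    [0,0,0],
  ],
)

```text
time_s: 34.4
ee_pos: [0.4841, -0.0848, 0.0978]
ee_rot: [-1.457, 1.569, 2.856]
wrist_force: [0.4, 0.7, -2.0]
width: 0.0094
```

```bash
python3 - <<'E'
from h import *
s=st(); lev(s)
E
```

```text
{'time_s': 34.4, 'ee_pos': [0.484, -0.085, 0.098], 'ee_rot': [-1.457, 1.569, 2.856], 'wrist_force': [0.353, 0.738, -1.956], 'width': 0.009, 'joint_positions': [0.255, 0.133, -0.184, 1.983, 0.028, 1.031, -1.911]}
jaw az -112.9 rotvec to level [-0.001 -0.002  0.   ]
```

Level and centred at contact height, so I'll release.

Call:
apply_moves(
  offset=[
    [0,0,0],
    [0,0,0],
    [0,0,0],
    [0,0,0],
    [0,0,0],
  ],
  angular=[
    [0,0,0],
    [0,0,0],
    [0,0,0],
    [0,0,0],
    [0,0,0],
  ],
  fingers=0,
)

```text
time_s: 34.82
ee_pos: [0.4849, -0.0848, 0.0985]
ee_rot: [-1.702, 1.57, 2.612]
wrist_force: [0.3, -0.2, 0.4]
width: 0.0355
```

Call:
apply_moves(
  offset=[
    [0,0,15],
    [0,0,25],
    [0,0,30],
    [0,0,30],
    [0,0,20],
    [0,0,0],
  ],
  angular=[
    [0,0,0],
    [0,0,0],
    [0,0,0],
    [0,0,0],
    [0,0,0],
    [0,0,0],
  ],
)

```text
time_s: 35.32
ee_pos: [0.4824, -0.0844, 0.2225]
ee_rot: [-1.42, 1.566, 2.894]
wrist_force: [1.0, 0.3, 0.1]
width: 0.0433
```

```bash
python3 - <<'E'
from h import *
s,im=wrist("w27.png"); s=st(); lev(s); bar(im,s,z0=.105)
im=vision.get_image("scene"); save(im,"s5.png"); seen("scene",im,["bowl"]);bar(im,None,"scene",.105)
E
```

```text
{'time_s': 35.317, 'ee_pos': [0.482, -0.084, 0.222], 'ee_rot': [-1.42, 1.566, 2.894], 'wrist_force': [1.025, 0.32, 0.101], 'width': 0.043, 'joint_positions': [0.261, 0.021, -0.18, 1.831, 0.003, 1.294, -1.889]}
{'time_s': 35.367, 'ee_pos': [0.482, -0.084, 0.221], 'ee_rot': [-1.406, 1.565, 2.908], 'wrist_force': [-0.001, -0.381, -1.12], 'width': 0.043, 'joint_positions': [0.261, 0.022, -0.18, 1.834, 0.003, 1.292, -1.89]}
jaw az -112.8 rotvec to level [-0.001 -0.006  0.   ]
bar 1076 conf 0.78 c [ 0.482  -0.0845] wh [0.0095 0.0815] 67.43228912353516 pca az 157.16729901246808 zmed 0.1154
bowl 0.26 [271.3, 222.3, 29.9, 21.4] 0.0098 [ 0.6193 -0.0864] [0.076 0.081]
bar 104 conf 0.77 c [ 0.4825 -0.0841] wh [0.0106 0.0819] 66.3078842163086 pca az -23.644515403878025 zmed 0.1186
```

View pics/w27.png

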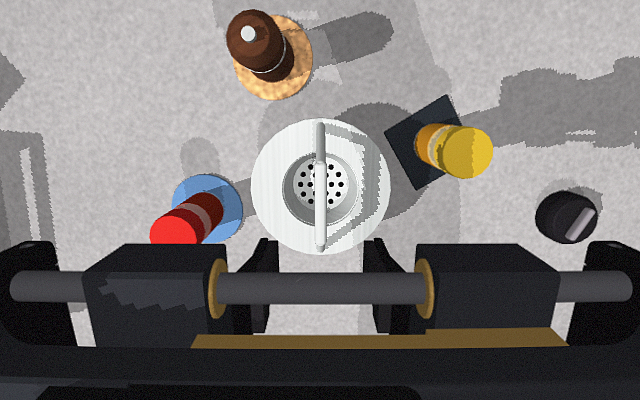

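The strainer is seated and free, with its bar at (0.482, -0.0845). I'll back off and check everything.

Call:
apply_moves(
  offset=[
    [0,-20,20],
    [0,-38,10],
    [0,-38,10],
    [0,-38,5],
    [0,-38,0],
    [0,-38,0],
    [0,-38,0],
    [0,-30,0],
  ],
  angular=[
    [0,0,0],
    [0,0,0],
    [0,0,0],
    [0,0,0],
    [0,0,0],
    [0,0,0],
    [0,0,0],
    [0,0,0],
  ],
)

```text
time_s: 36.23
ee_pos: [0.4751, -0.3633, 0.2533]
ee_rot: [-1.477, 1.542, 2.854]
wrist_force: [0.5, 0.1, -0.0]
width: 0.0435
```

Call:
apply_moves(
  offset=[
    [-5,-38,0],
    [-10,-38,0],
    [-10,-38,0],
    [-10,-30,0],
    [0,0,0],
    [0,0,0],
  ],
  angular=[
    [0,0,0],
    [0,0,0],
    [0,0,0],
    [0,0,0],
    [0,0,0],
    [0,0,0],
  ],
)

```text
time_s: 36.73
ee_pos: [0.4316, -0.5194, 0.2405]
ee_rot: [-1.531, 1.525, 2.793]
wrist_force: [0.9, 0.8, 1.0]
width: 0.0437
```

```bash
python3 - <<'E'
from h import *
s=st()
for n in("top","scene"):
    im=vision.get_image(n); save(im,n+"9.png")
    print(n); seen(n,im,["jar_red_center","jar_yellow_center","jar_blue_center","mill_center","bowl","coaster_cork","coaster_slate","coaster_blue"])
    bar(im,None,n,.105)
    o=nets.regions_of(n,"strainer_grip")[0]; P=pts(im,o["region"]); Q=P[(P[:,2]>.055)&(P[:,2]<.075)]; print("rim",encl(Q)); 
    A=np.c_[Q[:,:2],np.ones(len(Q))]; k=np.linalg.lstsq(A,Q[:,2],rcond=None)[0]; print("slope",k[:2],"zmed",np.median(Q[:,2]))
E
```

```text
{'time_s': 36.733, 'ee_pos': [0.432, -0.519, 0.24], 'ee_rot': [-1.531, 1.525, 2.793], 'wrist_force': [0.904, 0.802, 1.02], 'width': 0.044, 'joint_positions': [0.703, 0.41, 0.137, 1.331, -0.033, 1.445, -1.123]}
top
jar_red_center 0.71 [296.2, 209.2, 17.3, 16.6] 0.1048 [0.5022 0.0535] [0.043 0.042]
jar_yellow_center 0.57 [392.7, 218.8, 23.6, 16.6] 0.1047 [ 0.472  -0.2099] [0.04  0.038]
jar_blue_center 0.85 [165.3, 211.1, 26.1, 23.5] 0.1298 [0.483 0.394] [0.042 0.043]
coaster_cork 0.83 [342.7, 160.6, 26.1, 30.6] 0.016 [ 0.6194 -0.0879] [0.075 0.068]
coaster_slate 0.79 [383.5, 212.3, 28.7, 28.9] 0.03 [ 0.4715 -0.2069] [0.043 0.033]
coaster_blue 0.82 [294.4, 202.5, 28.2, 30.8] 0.0149 [0.5013 0.0527] [0.079 0.079]
bar 123 conf 0.59 c [ 0.483  -0.0825] wh [0.0099 0.0857] 67.6166000366211 pca az 157.03695993332312 zmed 0.1191
rim (array([ 0.48405218, -0.0833029 ]), 0.06823113560676575)
slope [-0.00124304  0.00267809] zmed 0.06436034356180054
scene
jar_red_center 0.9 [330.3, 172.1, 18.9, 33.5] 0.1028 [0.4975 0.0526] [0.045 0.043]
jar_red_center 0.55 [264.9, 157.4, 49.8, 39.9] 0.1188 [ 0.4813 -0.0827] [0.068 0.032]
jar_blue_center 0.59 [454.9, 171.3, 20.0, 34.1] 0.1282 [0.4809 0.393 ] [0.039 0.041]
mill_center 0.71 [273.2, 204.0, 20.7, 32.4] 0.1212 [ 0.6181 -0.0858] [0.027 0.031]
bowl 0.59 [326.3, 189.1, 27.9, 23.0] 0.0111 [0.5033 0.052 ] [0.072 0.08 ]
bowl 0.46 [281.1, 196.3, 16.6, 4.2] 0.0656 [ 0.5459 -0.091 ] [0.005 0.022]
coaster_slate 0.7 [230.6, 175.2, 29.5, 25.2] 0.0106 [ 0.4709 -0.2106] [0.081 0.084]
coaster_blue 0.65 [324.9, 188.8, 29.9, 24.3] 0.0105 [0.5017 0.0534] [0.075 0.083]
bar 102 conf 0.89 c [ 0.481  -0.0833] wh [0.0102 0.0819] 66.15510559082031 pca az -23.893612515711574 zmed 0.1184
rim (array([ 0.47882697, -0.08437301]), 0.06987915933132172)
slope [0.00880486 0.001818  ] zmed 0.064799685953991
```

View pics/top9.png

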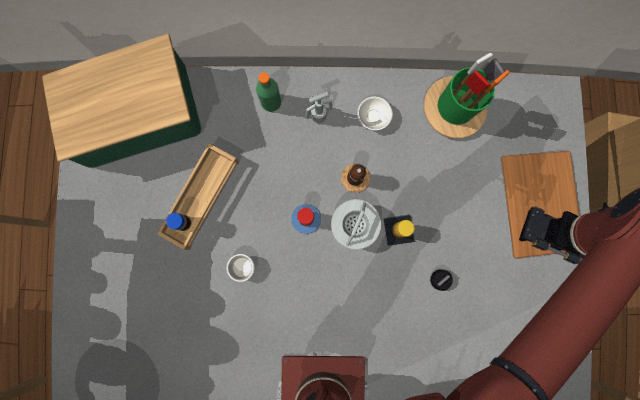

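View pics/scene9.png

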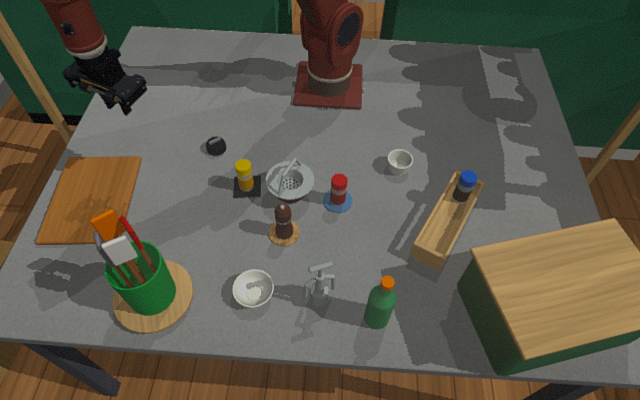

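All checks agree, so I'm handing in.

```bash
python3 - <<'E'
from h import *
print(r.sign_off())
E
```

```text
the job is handed in; nothing more can be done
None
```

The job is handed in at about 37 s of the 120 s. Red is on the left (blue) coaster, yellow on the right (slate) one, the mill on the cork behind, and the strainer on the bowl. The sign-off gave no verdict. The offsets below come from the last camera pictures, taken with the arm backed off and touching nothing.

| Thing | Offset from its target | Limit |
|---|---|---|
| Red jar | about 1–4 mm | 15 mm |
| Yellow jar | about 2 mm | 15 mm |
| Mill | about 2 mm | 15 mm |
| Strainer | about 2–3 mm from the bowl's starting centre | 12 mm |
| Blue jar | about 1 mm from its start | 25 mm |

- **Height and level:** The strainer's bar top is at 0.119 m, as expected when seated. Its rim slope is under 0.01 rad, and both jars and the mill look upright.
- **Bowl not measured at the end:** The strainer hides it, so I did not re-measure its centre. It was unmoved just before the seating. While I pressed the strainer down, the tool crept about 4 mm, so I lifted slightly, re-centred and levelled before letting go. The bowl may have shifted a few millimetres, well inside its limits.
- **Disagreements:** The top and scene cameras differ by 2–5 mm in x throughout. The networks also mislabelled a few things. In the last pictures the top view missed the mill and the scene view missed the yellow jar, so each of those was checked from one camera only.

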